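# Nest a keyed bracket pair in the sloping light-gap gauge and pull its lamp on

### The job

Check-fit the keyed bracket pair: gently lower the yellow and the blue bracket into the nest on the sloping light box so that their feet interlock and both lie flat and fully home on the white panel, lugs outward, and let go of them. Then pull the red lamp knob straight out to its stop to switch the light on and let it spring back in. Leave everything else on the bench where it is.

Things in the scene. Friction and masses are not known exactly. Their poses are not given: they have to be found in the camera images.
- yellow_grip (a point): Centre of the yellow bracket's upright lug, the place to grasp it: 36 mm above the foot's underside. The lug is a flat plate 60 mm long along the bracket's y and 12 mm thick along x, rising from 12 to 60 mm above the underside. z points up out of the foot; the bracket starts standing on its foot on the bench.
- yellow: Yellow cast bracket, 0.3 to 0.5 kg. Origin on its underside, straight below yellow_grip, same axes. Foot 12 mm thick, bottom edges rounded 3 mm; in mm from the origin: strip x -29 to +7, y -86 to +62; leg x +7 to +79, y +22 to +62 (an L with the strip); key x +7 to +23, y -48 to -20.
- blue_grip (a point): Centre of the blue bracket's upright lug, the place to grasp it: 36 mm above the foot's underside. The lug is a flat plate 44 mm long along the bracket's x and 12 mm thick along y, rising from 12 to 60 mm above the underside. z points up out of the foot; the bracket starts standing on its foot on the bench.
- blue: Blue cast bracket, 0.2 to 0.4 kg. Origin on its underside, straight below blue_grip, same axes. Foot 12 mm thick, bottom edges rounded 3 mm; in mm from the origin x -39 to +31, y -57 to +49, with a keyway for the yellow bracket's key cut into its -x edge (x to -23, y -21 to +11) and its +x -y corner cut away (x above +9, y below -31).
- lightbox: Grey light box, fixed to the bench. Origin on the bench below the nest's centre. Its top is a face sloping 25 degrees, low edge (47 mm high) towards its own -x, away from the robot and to its right, high edge 113 mm; 156 mm up the slope, 272 mm wide (98 mm to the nest's +y, 174 to its -y).
- nest: Nest on the light box's face. Origin: centre of the pocket's flat white floor, 80 mm above the bench; x up the slope, y level (left as one looks up the slope), z out of the face, 25 degrees from vertical. Pocket 112 (x) by 152 mm (y), walls 12 mm high, 13 thick; a locating block as high fills its corner x above +34, y below -50. Brackets go in along z, either first; about 2 mm play all round.
- yellow_home (a point): Where yellow_grip lies when yellow is home: x -25, y +12, z +36 mm in the nest frame. Axes are the nest's; the bracket's axes are parallel to them when home: strip along the low wall, leg along the +y wall. Only this arrangement fits.
- blue_home (a point): Where blue_grip lies when blue is home: x +23, y -17, z +36 mm in the nest frame. Axes are the nest's; the bracket's axes are parallel to them when home: keyway over yellow's key, cut corner at the locating block. Only this arrangement fits.
- knob_grip (a point): Centre of the red pull knob's head (32 mm across, 24 high) on the -y part of the sloping face, 30 mm off the face when in, at x -10, y -136 mm in the nest frame; moves with the knob, axes are the nest's. It pulls out along z. The head's underside is 18 mm off the face, on a 12 mm stem; the nest wall stands 47 mm away along y.
- lamp_knob (a joint): Travel of the pull knob in m: 0 in (at rest), 0.014 out at its stop. A spring takes it back: about 4 N to start it, 9 N at the stop.
- wrench: Bystander: open-ended spanner, 190 mm, lying flat, loose.
- micrometer: Bystander: outside micrometer, grey C-frame, about 155 mm long, lying flat, loose.
- paste_jar: Bystander: jar with red cap, 68 mm across, 75 mm tall, loose.
- vblock: Bystander: steel V-block, 70 x 60 x 45 mm, loose.
- brush: Bystander: bench brush, 200 mm, loose.
- mallet: Bystander: hammer, 260 mm, loose.
- parallel: Bystander: steel parallel bar, 150 x 25 x 30 mm, loose.
Things that resemble listed ones, but are neither listed nor needed, are in the scene too. Of the things that look like the blue, the smallest one is meant.

How it is judged:
On the way, in this order (a step that is already met when the one before it is completed fails the run):
1. both brackets are interlocked and fully home in the nest (distance between yellow_grip and yellow_home below 0.008 m and z of yellow_grip in the frame of yellow_home below 0.0035 m and angle between the z axis of yellow_grip and the z axis of yellow_home, either way round below 0.05 rad and angle between the x axis of yellow_grip and the x axis of yellow_home, either way round below 0.08 rad and distance between blue_grip and blue_home below 0.008 m and z of blue_grip in the frame of blue_home below 0.0035 m and angle between the z axis of blue_grip and the z axis of blue_home, either way round below 0.05 rad and angle between the x axis of blue_grip and the x axis of blue_home, either way round below 0.08 rad), for 0.2 s.
2. with the pair home, the lamp knob is pulled out to its stop (more than 11 of 14 mm) (all of step 1 and value of joint lamp_knob above 0.011 m), for 0.1 s.
At the end, for the whole second after the job is handed in: Both brackets at rest in the nest, each within 8 mm of its home point, its foot no more than 3.5 mm off the floor and flat to about 3 degrees, and the knob sprung back in to within 2 mm (all of step 1 and value of joint lamp_knob below 0.002 m and linear speed of each of yellow, blue below 0.02 m/s); the robot touches nothing.
It fails at once if the yellow bracket is dropped or thrown into the nest (faster than 0.5 m/s within 30 mm of the floor) (z of yellow_grip in the frame of yellow_home below 0.03 m and distance between yellow_grip and yellow_home below 0.06 m and linear speed of yellow above 0.5 m/s).
It fails at once if the blue bracket is dropped or thrown into the nest (faster than 0.5 m/s within 30 mm of the floor) (z of blue_grip in the frame of blue_home below 0.03 m and distance between blue_grip and blue_home below 0.06 m and linear speed of blue above 0.5 m/s).
It fails at once if one of the other things on the bench is moved more than 30 mm (distance of any of wrench, micrometer, paste_jar, vblock, brush, mallet, parallel from where it was at the start of the episode above 0.03 m).
It also fails if it takes over 72 s, if anything falls off the work surface, if the arm or the gripper's body presses on something with over 40 N, if the wrist force passes 120 N, or if a joint passes its speed limit or range.

### The arm

A 7-joint arm with a two-finger parallel gripper is mounted at the origin on the work surface. World frame = base frame: x ahead of the robot, y to its left, z up, the work surface at z = 0. Lengths are in m, angles in rad, forces in N, time in s.
With the tool pointing down it reaches from about 0.4 to 0.85 m from the base axis. Payload 4.4 kg.
Tool frame: the origin (TCP) lies on the centre line of the jaws, within the pads' length; the fingertips stand 19 mm ahead of it and the grasp point (between the pads) is the TCP (manip.finger_overhang is the distance from the TCP to the fingertips, in m); z points along the fingers, x is the direction in which the jaws open and shut, and the axes are right-handed (so a half turn about z gives the same grasp; the last joint's range is limited). The gripper opens to 94 mm and grips with 3 to 60 N. Pads are 16 mm wide; open, the fingers measure 119 mm over their backs; the gripper's body (75 mm by 177 mm) begins 78 mm behind the grasp point.
Start: joints at [-1.399, 0.628, 0.038, 1.517, -0.027, 0.996, -0.02], TCP at [0.153, 0.632, 0.224] pointing down, gripper open.
Joint ranges: [-3.06, 3.06], [-0.37, 2.12], [-1.25, 1.32], [0.18, 2.47], [-1.1, 4.24], [0.23, 1.98], [-2.94, 2.94]. Speed limits (rad/s): [2.57, 2.57, 3.14, 3.14, 3.14, 3.14, 3.14].

### API

Orientations are given as [roll, pitch, yaw] about the fixed x, y, z axes, in that order (R = Rz(yaw) Ry(pitch) Rx(roll)).
In Python, from bench import manip gives the robot as it stands.
- The arm moves only by the tool step_arm, never from a script. Its argument "targets" is a list of rows, each a list of 5 numbers: the finger opening in mm, from 0 to 94, then the shift along the tool's x, y, z in mm, then the turn about the tool's z in rad. In form: [[gripper, tx, ty, tz, spin], ...]. A call has 1 to 12 rows; each row is the pose to reach, as a shift and turn from the pose commanded when the call began, along the tool's axes at that moment; what a row does not reach only later rows make up. A row lasts 1/10 s, in which the tool goes at most 50 mm and 8.59 degrees, less where a joint would pass 70% of its speed; a pose out of reach is approached as far as the arm can. A call with a gripper value outside its range is refused whole. The fingers move at their own pace and stop on an object; the grip force is fixed at half the most. Time passes only in rows, so rows that repeat a pose let the fingers close. It gives the time, the measured TCP pose, the force and the opening at its end, in the units of the state.
- manip.state(): the state, without advancing time (a new reading comes with each control period).
- manip.snapshot(name): name is "side" or "top"; returns a dict with "img" (420x560x3 uint8, red, green, blue), "intrinsics" (3x3 intrinsics, pixels), "R" (3x3) and "t" (3): a world point X has camera coordinates R X + t. Camera axes: x right, y down, z forward; pixel columns grow to the right and rows downward; lengths in m; the calibration is good to about 2 mm. A picture is of the moment at which its call begins. There is no depth.
- manip.hand_in(): hands the job in, once; it reports no verdict.
Trained networks look in a picture, given as the dict that the camera call returned (one of the last four; its "shot" number tells which), for a name from the list of things; names that differ only in an ending like _2 or _b are one class to them, and where a whole thing is asked for, a point or a joint stands for the part that bears it (a point fixed in the world has none). Each returns a list of dicts, best first, with "confidence" (0 to 1); they miss things now and then, are a little off and sometimes report something else, mostly with a low value. They report only what shows in the picture. A call takes as long as a camera call. They do not tell look-alikes from the thing itself.
- manip.trace(query, picture): "pixels" (420x560 bool, what is visible of it) and "box" ([left, top, right, bottom] in pixels, round what is visible of it).
- manip.tip_of(query, picture): "point" ([column, row] in pixels: a listed point, or the origin of a listed thing).
The state is a dict: "time_s": time; "joint_pos": joint angles; "joint_velocities": joint speeds; "joint_efforts": joint torques, N m; "position": TCP position; "tcp_rot": TCP orientation; "wrist_force": force on the tool from outside, world axes, zero at the start; "moment": the same for the moment, N m; "grip_width": finger opening in m.
Only numpy, scipy, OpenCV 4.12 (cv2) and the standard library are available. Lean on these libraries where they do the work, as an engineer would, in place of code of your own. Each camera call takes 0.05 s, during which the arm holds its last target.

## Working session

There is one attempt and no reset: what is moved stays moved. The work goes in short steps, Python scripts to look and compute and a tool call to move; the robot and the scene stay as the last step left them, time stands still between calls to the robot, and variables do not carry over. Pictures are saved under pics/ and viewed, and the job is handed in when it is done.

Besides the shell and the picture viewer there is one more tool, called as a command line: name --pt "numbers of a row" for each row, then --argument value for the rest. step_arm: Moves the arm, as the interface text tells. Its arguments: {"type":"object","properties":{"targets":{"type":"array"}},"required":["targets"]}

```bash
ls; mkdir -p pics; python3 - <<'E'
from bench import manip
import cv2
s=manip.state()
print(s)
for n in ("side","top"):
    p=manip.snapshot(n)
    cv2.imwrite(f"pics/{n}0.png",p["img"][:,:,::-1])
    print(n,p["shot"],p["intrinsics"],p["R"],p["t"])
    for q in("yellow_grip","blue_grip","knob_grip","nest","yellow","blue","lightbox"):
        for d in manip.tip_of(q,p)[:4]: print(q,d)
E
```

```text
pics
{'time_s': 0.0, 'joint_pos': array([-1.39879859,  0.62931948,  0.03845432,  1.51835015, -0.02701401,
        0.99630535, -0.02002736]), 'joint_velocities': array([ 7.99355580e-04, -5.31663335e-04,  1.04952157e-03,  2.23225283e-05,
        1.51874959e-05, -3.64356184e-04, -6.60249906e-04]), 'joint_efforts': array([-7.25279588e-04, -5.49718702e+01,  1.14326533e+00, -1.86637527e+01,
       -5.22547017e-02,  2.35249288e-02,  1.64749322e-04]), 'position': array([0.1529425 , 0.63110454, 0.22357731]), 'tcp_rot': array([3.14157416e+00, 1.86397524e-03, 1.33295399e+00]), 'wrist_force': array([0.41285166, 0.35456649, 0.26755917]), 'moment': array([-0.03126496, -0.01550438,  0.01988174]), 'grip_width': 0.09397942940131356}
side 1 [[435.41073971   0.         276.60249942]
 [  0.         435.41073971 212.09804316]
 [  0.           0.           1.        ]] [[ 0.83250168 -0.55399361  0.00565952]
 [-0.41458268 -0.62971625 -0.65694645]
 [ 0.36750803  0.54456269 -0.753916  ]] [-0.43581459  0.22148319  1.19269858]
yellow_grip {'point': [299.5, 284.0], 'confidence': 0.73}
yellow_grip {'point': [359
[... 1118 characters left out ...]
6}
blue_grip {'point': [419.1, 262.6], 'confidence': 0.83}
blue_grip {'point': [373.2, 303.3], 'confidence': 0.56}
knob_grip {'point': [180.4, 162.1], 'confidence': 0.62}
knob_grip {'point': [341.1, 228.3], 'confidence': 0.31}
knob_grip {'point': [316.1, 165.9], 'confidence': 0.26}
nest {'point': [208.0, 191.0], 'confidence': 0.79}
yellow {'point': [337.9, 230.4], 'confidence': 0.89}
yellow {'point': [208.2, 194.3], 'confidence': 0.54}
yellow {'point': [315.7, 167.7], 'confidence': 0.48}
blue {'point': [317.8, 165.2], 'confidence': 0.57}
blue {'point': [415.7, 258.1], 'confidence': 0.57}
blue {'point': [367.4, 299.8], 'confidence': 0.56}
lightbox {'point': [209.6, 193.7], 'confidence': 0.86}
```

View pics/side0.png

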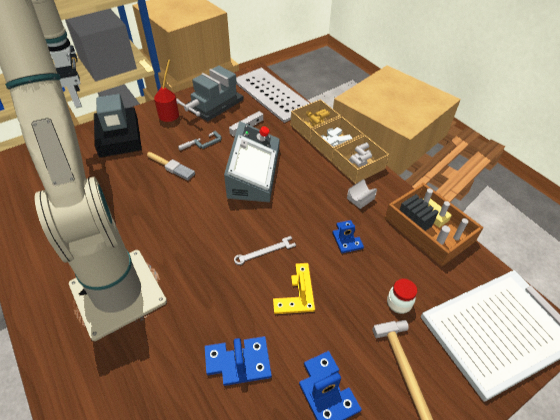

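View pics/top0.png

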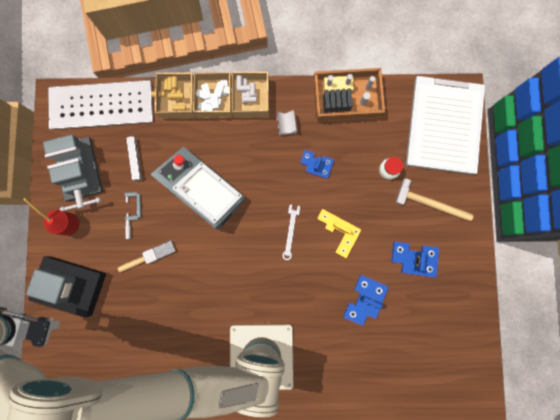

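```bash
python3 - <<'E'
from bench import manip
import cv2,numpy as np,pickle
ps={n:manip.snapshot(n) for n in("side","top")}
pickle.dump(ps,open("p0.pkl","wb"))
out={}
for n in ps:
    for q in("yellow","blue","lightbox","nest","knob_grip"):
        r=manip.trace(q,ps[n]); out[n,q]=r
        for d in r: print(n,q,d["confidence"],d["box"],d["pixels"].sum())
pickle.dump(out,open("m0.pkl","wb"))
def crop(n,x0,y0,x1,y1,k): return cv2.resize(ps[n]["img"][y0:y1,x0:x1,::-1],None,fx=k,fy=k,interpolation=cv2.INTER_CUBIC)
a=crop("top",145,130,355,280,3.8)
cv2.imwrite("pics/ctop.png",a)
a=crop("side",205,110,385,320,2.8)
cv2.imwrite("pics/cside.png",a)
E
```

```text
side yellow 0.95 [273.4, 261.4, 313.7, 316.7] 1104
side yellow 0.49 [229.0, 114.3, 261.5, 133.2] 288
side blue 0.81 [300.5, 352.6, 362.6, 419.2] 2522
side blue 0.57 [334.0, 220.5, 363.3, 251.9] 616
side lightbox 0.81 [227.4, 124.9, 277.3, 201.4] 3408
side nest 0.33 [225.1, 122.7, 276.6, 200.4] 3369
side knob_grip 0.68 [330.5, 221.3, 361.2, 256.4] 603
side knob_grip 0.54 [259.6, 125.9, 268.7, 137.6] 84
side knob_grip 0.41 [229.6, 124.7, 275.0, 190.1] 2091
top yellow 0.72 [316.8, 211.4, 359.2, 254.7] 722
top blue 0.84 [393.7, 242.2, 437.1, 277.5] 1101
top blue 0.73 [116.5, 240.8, 174.6, 270.6] 512
top blue 0.65 [344.5, 272.5, 387.6, 326.5] 1233
top blue 0.57 [298.9, 152.0, 333.9, 177.1] 546
top lightbox 0.91 [150.1, 146.4, 243.6, 231.8] 3665
top lightbox 0.75 [397.8, 176.4, 473.2, 219.9] 758
top lightbox 0.53 [157.9, 153.1, 241.9, 225.8] 2712
top nest 0.8 [162.2, 154.8, 240.2, 222.9] 2591
top knob_grip 0.44 [176.7, 158.6, 183.9, 164.0] 71
```

View pics/ctop.png

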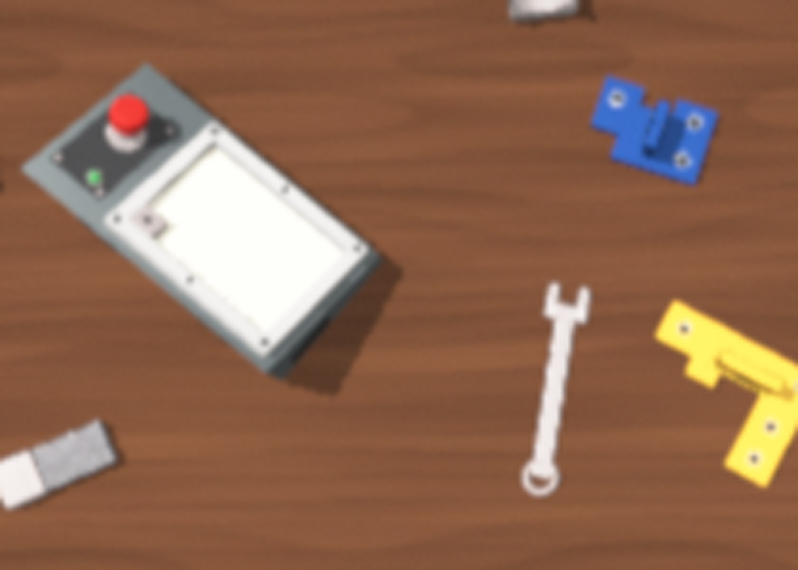

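View pics/cside.png

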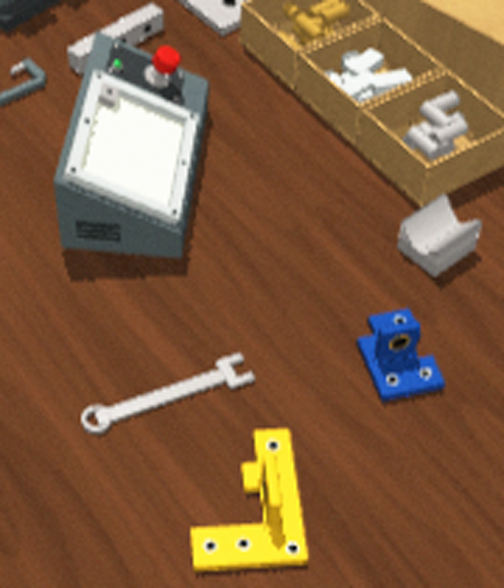

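```bash
cat > fit.py <<'E'
import numpy as np,cv2
from scipy.optimize import minimize
from scipy.spatial.transform import Rotation as Ro
mm=1e-3
def box(x0,x1,y0,y1,z0,z1):
    return np.array([[x,y,z] for x in(x0,x1) for y in(y0,y1) for z in(z0,z1)])*mm
YEL=[box(-29,7,-86,62,0,12),box(7,79,22,62,0,12),box(7,23,-48,-20,0,12),box(-6,6,-30,30,12,60)]
BLU=[box(-23,9,-57,49,0,12),box(9,31,-31,49,0,12),box(-39,-23,-57,-21,0,12),box(-39,-23,11,49,0,12),box(-22,22,-6,6,12,60)]
FR=[box(-69,69,-89,89,0,12)]
def proj(p,X):
    c=X@p["R"].T+p["t"]; q=c@p["intrinsics"].T
    return q[:,:2]/q[:,2:]
S=8
def render(p,boxes,T,win):
    x0,y0,x1,y1=win
    im=np.zeros(((y1-y0)*S,(x1-x0)*S),np.uint8)
    for b in boxes:
        q=proj(p,b@T[:3,:3].T+T[:3,3])
        q=((q-[x0,y0]+0.5)*S).astype(np.float32)
        h=cv2.convexHull(q)
        cv2.fillConvexPoly(im,np.round(h*16).astype(np.int32),255,shift=4)
    return cv2.resize(im,(x1-x0,y1-y0),interpolation=cv2.INTER_AREA)/255.
def Tflat(v,z=0.):
    T=np.eye(4);T[:3,:3]=Ro.from_euler("z",v[2]).as_matrix();T[:3,3]=[v[0],v[1],z];return T
TILT=np.radians(25)
def Tnest(v):
    T=np.eye(4);T[:3,:3]=Ro.from_euler("z",v[2]).as_matrix()@Ro.from_euler("y",-TILT).as_matrix();T[:3,3]=[v[0],v[1],0.08];return T
def softmask(p,kind,win):
    x0,y0,x1,y1=win
    im=p["img"][y0:y1,x0:x1].astype(float); r,g,b=im[...,0],im[...,1],im[...,2]
    if kind=="blue": m=(b-r)/np.maximum(b+r,30); return np.clip((m-0.0)/0.4,0,1)
    if kind=="yellow": m=np.minimum(r,g)/np.maximum(r,1); s=(g-b)/np.maximum(g+b,30); return np.clip((m-0.55)/0.2,0,1)*np.clip(s/0.4,0,1)
    if kind=="white": return np.clip((np.minimum(np.minimum(r,g),b)-140)/50,0,1)
def floor2world(p,uv,z):
    d=p["R"].T@np.linalg.inv(p["intrinsics"])@[uv[0],uv[1],1]; c=-p["R"].T@p["t"]
    return c+d*(z-c[2])/d[2]
def fit(ps,kind,boxes,Tf,wins,v0,names=("side","top")):
    ms={n:softmask(ps[n],kind,wins[n]) for n in names}
    def cost(v):
        w=[v[0],v[1],v[2]]
        return sum(((render(ps[n],boxes,Tf(w),wins[n])-ms[n])**2).sum() for n in names)
    best=None
    for s in (0,):
        r=minimize(cost,v0,method="Nelder-Mead",options=dict(initial_simplex=np.array([v0]+[np.array(v0)+d for d in([.012,0,0],[0,.012,0],[0,0,.15])]),xatol=1e-4,fatol=.01,maxiter=300))
    return r.x,r.fun,{n:ms[n].sum() for n in names}
def overlay(p,boxes,T,fn,win,k=6):
    x0,y0,x1,y1=win
    im=cv2.resize(p["img"][y0:y1,x0:x1,::-1],None,fx=k,fy=k,interpolation=cv2.INTER_CUBIC)
    for b in boxes:
        q=((proj(p,b@T[:3,:3].T+T[:3,3])-[x0,y0]+.5)*k).astype(int)
        for i in range(8):
            for j in range(i):
                if bin(i^j).count("1")==1: cv2.line(im,tuple(map(int,q[i])),tuple(map(int,q[j])),(0,0,255) ,1)
    return im
E
python3 - <<'E'
from fit import *
import pickle
ps=pickle.load(open("p0.pkl","rb"))
W={"yellow":{"side":(262,252,324,326),"top":(308,202,368,264)},"blue":{"side":(325,212,372,260),"top":(294,145,342,184)},"white":{"side":(222,125,282,206),"top":(165,140,250,235)}}
y0=floor2world(ps["top"],(337.9,230.4),0);b0=floor2world(ps["top"],(317.8,165.2),0);n0=floor2world(ps["top"],(208,191),.08)
print(y0,b0,n0)
# yellow: leg dir in top image down-left -> world (-x,+y)
res={}
for k,bx,Tf,c,angs in(("yellow",YEL,Tflat,y0,(2,2.3,2.7,3.0)),("blue",BLU,Tflat,b0,np.arange(0,6.3,.7)),("white",FR,Tnest,n0,(2.0,2.3,2.6))):
    out=[]
    for a in angs:
        for nm in(("side","top"),):
            out.append(fit(ps,k,bx,Tf,W[k],[c[0],c[1],a],nm))
    out.sort(key=lambda o:o[1])
    for o in out[:2]: print(k,np.round(o[0],4),o[1],o[2])
    v=out[0][0];res[k]=v
    for nm in("side","top"): 
        o=fit(ps,k,bx,Tf,W[k],v,(nm,));print("  ",nm,np.round(o[0],4),o[1])
    ims=[overlay(ps[n],bx,Tf(v),None,W[k][n]) for n in("side","top")]
    h=max(i.shape[0] for i in ims); ims=[cv2.copyMakeBorder(i,0,h-i.shape[0],0,0,cv2.BORDER_CONSTANT) for i in ims]
    I=np.hstack(ims); f=min(1,800/I.shape[1],600/I.shape[0]); cv2.imwrite(f"pics/fit_{k}.png",cv2.resize(I,None,fx=f,fy=f))
pickle.dump(res,open("res.pkl","wb"))
E
```

```text
[ 0.41365937 -0.26510552  0.        ] [ 0.64206473 -0.20142074  0.        ] [0.54297818 0.16845307 0.08      ]
yellow [ 0.4217 -0.2729  2.6267] 371.6231577786881 {'side': np.float64(1626.5607059610152), 'top': np.float64(1469.7414973267014)}
yellow [ 0.4217 -0.2729  2.6272] 371.7564482370749 {'side': np.float64(1626.5607059610152), 'top': np.float64(1469.7414973267014)}
   side [ 0.422  -0.2727  2.6282] 140.17255372707743
   top [ 0.4204 -0.273   2.6289] 226.92776344334612
blue [ 0.6411 -0.1964  2.8049] 92.6891753411952 {'side': np.float64(575.8526661104456), 'top': np.float64(515.2761436515265)}
blue [ 0.6412 -0.1965  2.805 ] 92.69227141958214 {'side': np.float64(575.8526661104456), 'top': np.float64(515.2761436515265)}
   side [ 0.6415 -0.1967  2.8048] 65.30433609010927
   top [ 0.6403 -0.1961  2.8082] 23.520525281613722
white [0.539  0.1729 2.4386] 177.2395932333718 {'side': np.float64(1619.0), 'top': np.float64(2241.74)}
white [0.539  0.1729 2.4384] 177.44782083813917 {'side': np.float64(1619.0), 'top': np.float64(2241.74)}
   side [0.5408 0.174  2.4455] 115.41728811995387
   top [0.538  0.1734 2.4362] 37.74670034602076
```

View pics/fit_yellow.png

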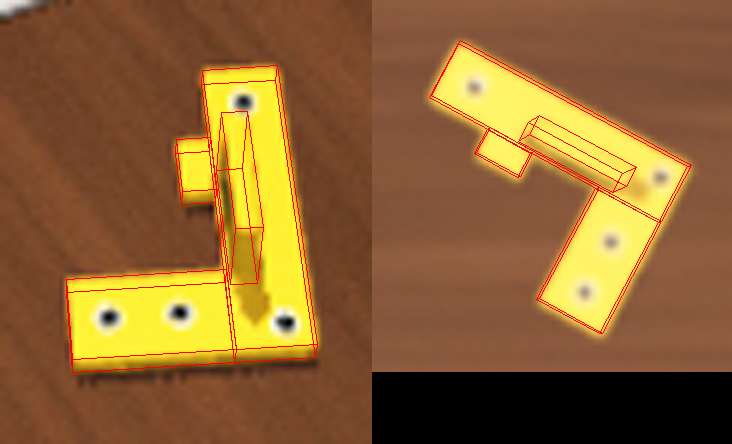

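View pics/fit_blue.png

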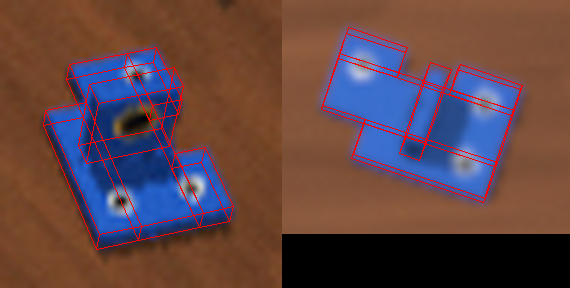

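View pics/fit_white.png

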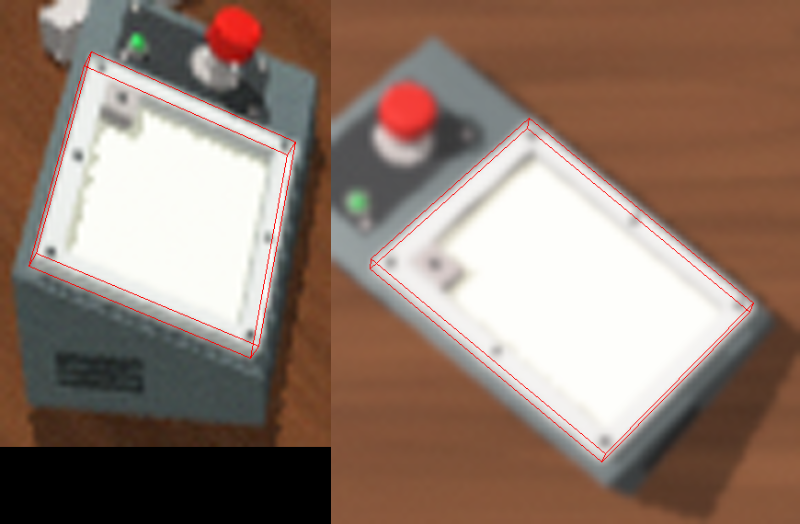

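```bash
cat > plan.py <<'E'
import numpy as np
from bench import manip
from scipy.spatial.transform import Rotation as Ro
from fit import Tnest
NEST=np.array([0.539,0.1729,2.4386])
def st():
    s=manip.state();yaw=s["tcp_rot"][2]
    print("t",round(s["time_s"],2),"pos",np.round(s["position"]*1000,1),"rot",np.round(s["tcp_rot"],3),"F",np.round(s["wrist_force"],1),"M",np.round(s["moment"],2),"w",round(s["grip_width"]*1000,1),"q",np.round(s["joint_pos"],2));return s
def to(s,P,yaw=None,ref=None):
    """P world m -> tool shift mm"""
    R=Ro.from_euler("xyz",s["tcp_rot"]).as_matrix()
    d=R.T@(np.array(P)-(s["position"] if ref is None else ref))*1000
    y0=s["tcp_rot"][2]
    sp=0 if yaw is None else -((yaw-y0+np.pi)%(2*np.pi)-np.pi)
    print("  row",np.round(d,1),round(sp,3))
def nestpt(x,y,z,N=NEST):
    T=Tnest(N);return T[:3,:3]@(np.array([x,y,z])/1000)+T[:3,3]
E
python3 - <<'E'
from plan import *
s=st()
for P in([.45,.35,.224],[.55,.05,.224],[.47,-.2,.224],[.4217,-.2729,.2]): to(s,P,1.056)
print(nestpt(-25,12,36),nestpt(23,-17,36),nestpt(-10,-136,30))
E
```

```text
t 1.4 pos [153.1 631.7 224.5] rot [-3.142  0.     1.333] F [-1.1 -0.7  0.2] M [0.03 0.02 0.01] w 94.1 q [-1.4   0.63  0.04  1.52 -0.03  1.   -0.02]
  row [-203.8  355.     0.4] 0.277
  row [-4.718e+02  5.228e+02  4.000e-01] 0.277
  row [-7.337e+02  5.039e+02  5.000e-01] 0.277
  row [-815.9  474.2   24.5] 0.277
[0.56013488 0.13926071 0.10206162] [0.54569475 0.18950983 0.1223473 ] [0.64351143 0.26259983 0.10296305]
```

step_arm --pt "94 -204 355 0 0" --pt "94 -204 355 0 0" --pt "94 -204 355 0 0" --pt "94 -204 355 0 0" --pt "94 -204 355 0 0" --pt "94 -204 355 0 0" --pt "94 -204 355 0 0" --pt "94 -204 355 0 0" --pt "94 -472 523 0 0.1" --pt "94 -472 523 0 0.277" --pt "94 -472 523 0 0.277" --pt "94 -472 523 0 0.277"

```text
time_s: 2.6
position: [0.5096, 0.1657, 0.2247]
tcp_rot: [3.141, -0.0, 1.056]
wrist_force: [0.8, -0.2, -0.0]
grip_width: 0.0938
```

```bash
python3 - <<'E'
from plan import *
s=st()
for P in([.55,.05,.224],[.47,-.2,.224],[.4217,-.2729,.15],[.4217,-.2729,.045]): to(s,P,1.056)
E
```

```text
t 2.6 pos [509.6 165.7 224.7] rot [ 3.141 -0.     1.056] F [ 0.8 -0.2 -0. ] M [ 0.02 -0.1  -0.06] w 93.8 q [-0.46  0.47  0.13  1.84 -0.08  0.84  0.77]
  row [-80.8  92.2   0.7] -0.0
  row [-337.7  145.7    0.6] -0.0
  row [-425.   139.6   74.6] -0.0
  row [-425.1  139.6  179.6] -0.0
```

step_arm --pt "94 -81 92 0 0" --pt "94 -81 92 0 0" --pt "94 -81 92 0 0" --pt "94 -338 146 0 0" --pt "94 -338 146 0 0" --pt "94 -338 146 0 0" --pt "94 -338 146 0 0" --pt "94 -338 146 0 0" --pt "94 -425 140 60 0" --pt "94 -425 140 60 0" --pt "94 -425 140 60 0" --pt "94 -425 140 60 0"

```text
time_s: 3.8
position: [0.4193, -0.2734, 0.1634]
tcp_rot: [-3.139, 0.001, 1.051]
wrist_force: [0.5, 0.1, 0.3]
grip_width: 0.0943
```

step_arm --pt "94 0 0 0 0" --pt "94 0 0 0 0" --pt "94 0 0 0 0"

```text
time_s: 4.1
position: [0.4232, -0.2702, 0.1652]
tcp_rot: [3.14, -0.001, 1.059]
wrist_force: [-1.6, 0.5, -0.4]
grip_width: 0.0943
```

```bash
python3 - <<'E'
from plan import *
s=st()
for P in([.4217,-.2729,.041],): to(s,P,1.056)
E
```

```text
t 4.1 pos [ 423.2 -270.2  165.2] rot [ 3.140e+00 -1.000e-03  1.059e+00] F [-1.6  0.5 -0.4] M [-0.06  0.04 -0.03] w 94.3 q [ 0.42  0.51  0.14  1.99 -0.11  0.65  1.69]
  row [-3.200e+00 -1.000e-01  1.242e+02] 0.003
```

step_arm --pt "94 -3 0 40 0" --pt "94 -3 0 80 0" --pt "94 -3 0 110 0" --pt "94 -3 0 124 0" --pt "94 -3 0 124 0" --pt "60 -3 0 124 0" --pt "50 -3 0 124 0" --pt "50 -3 0 124 0" --pt "50 -3 0 124 0" --pt "50 -3 0 124 0" --pt "50 -3 0 124 0" --pt "50 -3 0 124 0"

```text
time_s: 5.3
position: [0.4208, -0.2739, 0.0411]
tcp_rot: [3.14, -0.0, 1.056]
wrist_force: [0.5, -0.1, 6.3]
grip_width: 0.0601
```

```bash
python3 - <<'E'
from plan import *
s=st()
E
```

```text
t 5.3 pos [ 420.8 -273.9   41.1] rot [ 3.14  -0.     1.056] F [ 0.5 -0.1  6.3] M [ 0.38 -0.08  0.05] w 60.1 q [ 0.47  0.72  0.08  2.07 -0.15  0.35  1.73]
```

step_arm --pt "50 0 0 -20 0" --pt "50 0 0 -60 0" --pt "50 0 0 -110 0" --pt "50 0 0 -150 0" --pt "50 0 0 -180 0" --pt "50 0 0 -180 0" --pt "50 0 0 -180 0" --pt "50 0 0 -180 0"

```text
time_s: 6.1
position: [0.4187, -0.273, 0.2184]
tcp_rot: [-3.137, -0.0, 1.056]
wrist_force: [-0.1, -0.9, -5.2]
grip_width: 0.0596
```

```bash
cat > look.py <<'E'
import pickle,sys
from plan import *
from fit import *
def look(tag,ks=()):
    ps={n:manip.snapshot(n) for n in("side","top")}
    pickle.dump(ps,open(f"p_{tag}.pkl","wb"))
    return ps
def crop(ps,P,tag,w=50,k=4):
    ims=[]
    for n in ps:
        u,v=proj(ps[n],np.array([P]))[0].astype(int)
        x0=max(0,u-w);y0=max(0,v-w)
        ims.append(cv2.resize(cv2.copyMakeBorder(ps[n]["img"][y0:v+w,x0:u+w,::-1],0,max(0,2*w-(v+w-y0)),0,0,cv2.BORDER_CONSTANT)[:2*w],(2*w*k,2*w*k),interpolation=cv2.INTER_CUBIC))
    cv2.imwrite(f"pics/{tag}.png",np.hstack(ims))
E
python3 - <<'E'
from look import *
s=st(); ps=look("y1"); crop(ps,s["position"],"y1")
E
```

```text
t 6.1 pos [ 418.7 -273.   218.4] rot [-3.137 -0.     1.056] F [-0.1 -0.9 -5.2] M [-0.02 -0.05  0.01] w 59.6 q [ 0.4   0.43  0.16  1.93 -0.1   0.79  1.68]
```

View pics/y1.png

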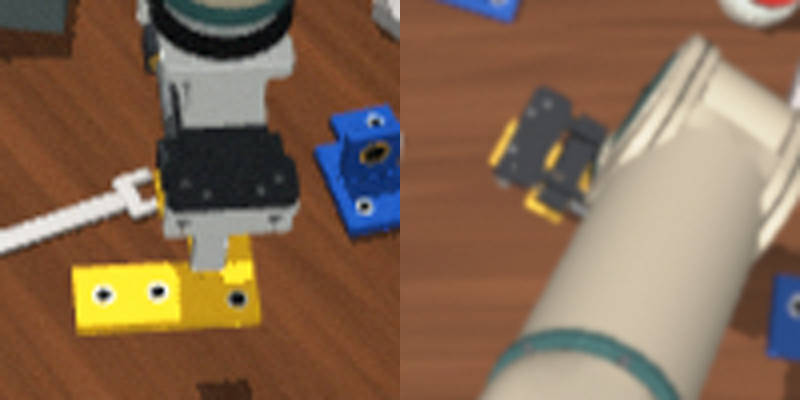

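```bash
python3 - <<'E'
from plan import *
s=st()
p=nestpt(-6,12,53);print(p, nestpt(-25,12,41))
to(s,[.5,-.1,.224],.868)
to(s,p+[0,0,.06],.868)
E
```

```text
t 6.2 pos [ 419.  -273.2  218.5] rot [-3.137  0.     1.056] F [-1.   0.2 -4.6] M [-0.01 -0.03 -0.  ] w 59.7 q [ 0.4   0.43  0.16  1.93 -0.1   0.79  1.68]
[0.55247881 0.1457486  0.1254986 ] [0.56174698 0.13789459 0.10659316]
  row [190.6 -14.8  -5.5] 0.188
  row [430.4 -90.   33.4] 0.188
```

step_arm --pt "50 190 -15 0 0" --pt "50 190 -15 0 0.1" --pt "50 190 -15 0 0.188" --pt "50 190 -15 0 0.188" --pt "50 430 -90 10 0.188" --pt "50 430 -90 10 0.188" --pt "50 430 -90 10 0.188" --pt "50 430 -90 10 0.188" --pt "50 430 -90 10 0.188" --pt "50 430 -90 10 0.188" --pt "50 430 -90 10 0.188" --pt "50 430 -90 10 0.188"

```text
time_s: 7.4
position: [0.5529, 0.1429, 0.2093]
tcp_rot: [-3.141, 0.003, 0.867]
wrist_force: [0.0, -0.5, -4.6]
grip_width: 0.0599
```

```bash
python3 - <<'E'
from look import *
s=st(); ps=look("y2"); crop(ps,s["position"],"y2")
p=nestpt(-6,12,53)
to(s,p+[0,0,.04],.868)
to(s,p+[0,0,.0],.868)
E
```

```text
t 7.4 pos [552.9 142.9 209.3] rot [-3.141e+00  3.000e-03  8.670e-01] F [ 0.  -0.5 -4.6] M [-0.08 -0.05  0.02] w 59.9 q [-0.43  0.54  0.19  1.76 -0.13  0.86  0.69]
  row [ 2.  -2.1 43.7] -0.001
  row [ 2.1 -2.1 83.7] -0.001
```

View pics/y2.png

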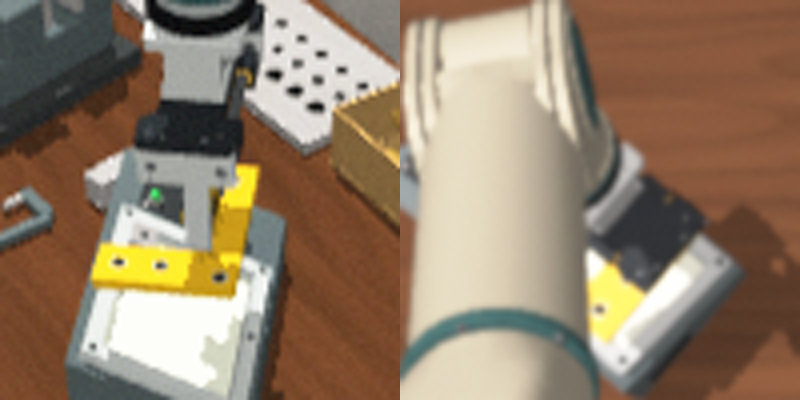

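step_arm --pt "50 2 -2 15 0" --pt "50 2 -2 30 0" --pt "50 2 -2 42 0" --pt "50 2 -2 48 0" --pt "50 2 -2 52 0" --pt "50 2 -2 56 0" --pt "50 2 -2 60 0" --pt "50 2 -2 60 0"

```text
time_s: 8.3
position: [0.5557, 0.1463, 0.1515]
tcp_rot: [3.138, -0.002, 0.867]
wrist_force: [3.2, -3.6, 0.5]
grip_width: 0.0598
```

```bash
python3 - <<'E'
from look import *
s=st(); ps=look("y3"); crop(ps,s["position"],"y3")
E
```

```text
t 8.3 pos [555.7 146.3 151.5] rot [ 3.138e+00 -2.000e-03  8.670e-01] F [ 3.2 -3.6  0.5] M [-0.9  -0.49  0.18] w 59.8 q [-0.42  0.62  0.17  1.81 -0.14  0.72  0.7 ]
```

View pics/y3.png

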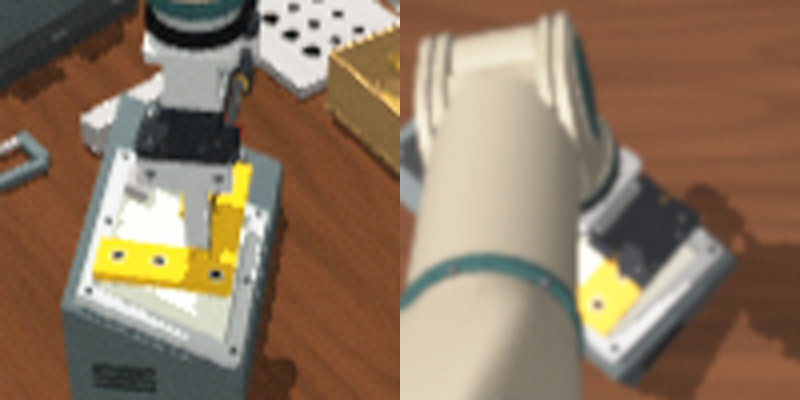

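step_arm --pt "50 0 0 4 0" --pt "50 0 0 8 0" --pt "50 0 0 12 0" --pt "50 0 0 15 0" --pt "50 0 0 18 0" --pt "50 0 0 18 0"

```text
time_s: 9.0
position: [0.5575, 0.1462, 0.1339]
tcp_rot: [3.135, -0.005, 0.867]
wrist_force: [6.2, -3.9, 1.2]
grip_width: 0.0596
```

```bash
python3 - <<'E'
from look import *
s=st(); ps=look("y4"); crop(ps,s["position"],"y4")
E
```

```text
t 9.0 pos [557.5 146.2 133.9] rot [ 3.135 -0.005  0.867] F [ 6.2 -3.9  1.2] M [-0.99 -1.08  0.18] w 59.6 q [-0.41  0.64  0.16  1.83 -0.15  0.68  0.7 ]
```

View pics/y4.png

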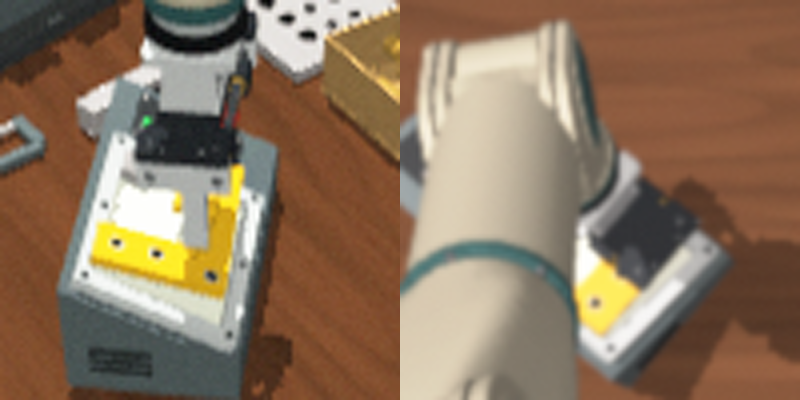

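step_arm --pt "50 0 0 3 0" --pt "50 0 0 6 0" --pt "50 0 0 9 0" --pt "50 0 0 11 0" --pt "50 0 0 11 0"

```text
time_s: 9.6
position: [0.5569, 0.1466, 0.1226]
tcp_rot: [3.136, -0.004, 0.867]
wrist_force: [6.4, -2.8, -0.1]
grip_width: 0.0598
```

```bash
cat >> look.py <<'E'
def fitheld(ps,kind,boxes,T0,names=("side",),off=41,win=None,full=False):
    """bracket pose: pivot pos + tilt (about y) + yaw ; score only mismatch: rendered colored; ignore rendered-but-occluded except via weight"""
    pass
E
python3 - <<'E'
from look import *
s=st(); ps=look("y5"); crop(ps,s["position"],"y5",w=40,k=5)
E
```

```text
t 9.6 pos [556.9 146.6 122.6] rot [ 3.136 -0.004  0.867] F [ 6.4 -2.8 -0.1] M [-0.78 -0.94  0.14] w 59.8 q [-0.41  0.66  0.16  1.83 -0.15  0.66  0.71]
```

View pics/y5.png

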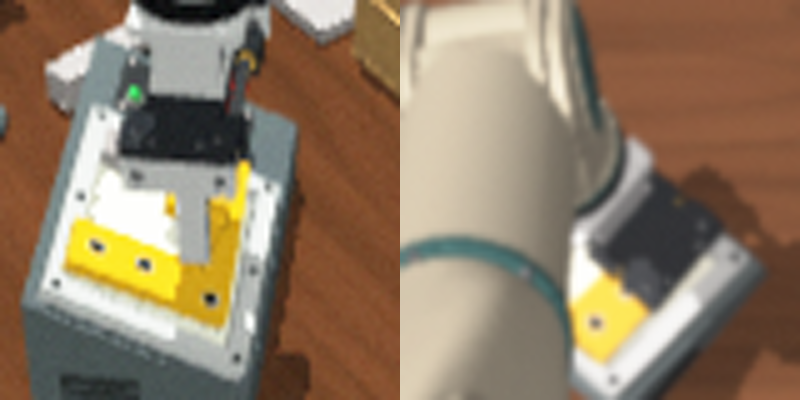

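```bash
python3 - <<'E'
s=open("look.py").read(); s=s[:s.index("def fitheld")]
s+='''
def toolT(s):
    T=np.eye(4);T[:3,:3]=Ro.from_euler("xyz",s["tcp_rot"]).as_matrix();T[:3,3]=s["position"];return T
def occ(p,s,win,g):
    b=[box(g,g+12.5,-9,9,-85,19),box(-g-12.5,-g,-9,9,-85,19),box(-88,88,-38,38,-260,-76)]
    m=render(p,b,toolT(s),win); m=cv2.dilate(m,np.ones((5,5)));return 1-m
def TP(v): # x,y,z(underside origin, m),yaw,tilt
    T=np.eye(4);T[:3,:3]=Ro.from_euler("z",v[3]).as_matrix()@Ro.from_euler("y",-v[4]).as_matrix();T[:3,3]=v[:3];return T
def win_of(p,P,w=34):
    u,v=proj(p,np.array([P]))[0].astype(int);return (max(0,u-w),max(0,v-w),min(560,u+w),min(420,v+w))
def fitpose(ps,kind,boxes,v0,s=None,names=("side","top"),free=(0,1,2,3,4),w=34,sim=(.006,.006,.006,.06,.12),grip=None,tag=None):
    free=list(free);v0=np.array(v0,float)
    W={n:win_of(ps[n],v0[:3],w) for n in names}
    ms={n:softmask(ps[n],kind,W[n]) for n in names}
    wt={n:(occ(ps[n],s,W[n],grip) if s is not None else np.ones_like(ms[n])) for n in names}
    def full(q):
        v=v0.copy();v[free]=q;return v
    def cost(q):
        v=full(q);T=TP(v);return sum((wt[n]*(render(ps[n],boxes,T,W[n])-ms[n])**2).sum() for n in names)
    q0=v0[free];q=q0
    for it in range(3):
        sx=np.array([q]+[q+np.eye(len(free))[i]*np.array(sim)[free][i]*(1 if it%2==0 else -.5) for i in range(len(free))])
        r=minimize(cost,q,method="Nelder-Mead",options=dict(initial_simplex=sx,xatol=1e-4,fatol=.02,maxiter=250));q=r.x
    v=full(q)
    if tag:
        ims=[overlay(ps[n],boxes,TP(v),None,W[n]) for n in names]
        h=max(i.shape[0] for i in ims); ims=[cv2.copyMakeBorder(i,0,h-i.shape[0],0,0,cv2.BORDER_CONSTANT) for i in ims]
        I=np.hstack(ims); f=min(1,800/I.shape[1],600/I.shape[0]); cv2.imwrite(f"pics/{tag}.png",cv2.resize(I,None,fx=f,fy=f))
    return v,r.fun
def innest(v,grip=36):
    T=np.linalg.inv(Tnest(NEST))@TP(v); g=T[:3,3]+T[:3,2]*grip/1000
    eul=Ro.from_matrix(T[:3,:3]).as_euler("xyz")
    print("  grip in nest mm",np.round(g*1000,1),"rpy deg",np.round(np.degrees(eul),1))
'''
open("look.py","w").write(s)
E
cat > m.py <<'E'
from look import *
s=manip.state()
ps=pickle.load(open("p_y5.pkl","rb"))
v0=np.r_[s["position"]-[-.01,.0,.037],2.4386,.4]
v0[:2]=s["position"][:2]+np.array([-.763,.646])*.015
for nm in(("side",),("side","top")):
  for fr in((0,1,2,4),(0,1,2,3,4)):
    v,f=fitpose(ps,"yellow",YEL,v0,s,nm,fr,grip=30,tag="fy5");print(nm,np.round(v,4),round(f,1),"tilt",round(np.degrees(v[4]),1));innest(v)
E
python3 m.py
```

```text
('side',) [0.5527 0.156  0.0817 2.4386 0.3794] 64.3 tilt 21.7
  grip in nest mm [-16.7   4.1  46.5] rpy deg [-0.   3.3  0. ]
('side',) [0.5504 0.1538 0.0848 2.4726 0.3993] 62.2 tilt 22.9
  grip in nest mm [-15.7   6.7  49.2] rpy deg [0.8 2.1 1.8]
('side', 'top') [0.5498 0.1498 0.0877 2.4386 0.3873] 143.8 tilt 22.2
  grip in nest mm [-15.9  10.7  52.7] rpy deg [0.  2.8 0. ]
('side', 'top') [0.5497 0.1531 0.0853 2.483  0.4234] 138.8 tilt 24.3
  grip in nest mm [-16.3   7.5  49.6] rpy deg [1.1 0.7 2.3]
```

View pics/fy5.png

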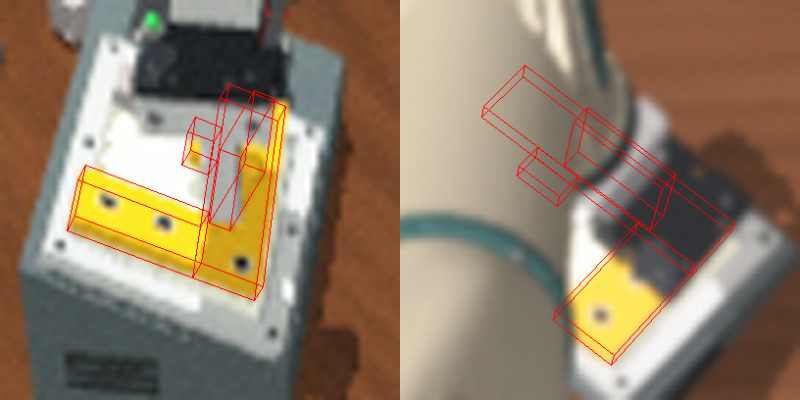

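```bash
cat > m2.py <<'E'
from look import *
import sys
def held(tag,kind,boxes,s,ps,off,tilt0,tilts=None,names=("side",),grip=30,yawoff=np.pi/2,prior=1.0):
    # params: a (bracket-x shift), c (z dist from TCP along bracket z), tilt ; y centred at TCP
    yaw=s["tcp_rot"][2]+yawoff
    def v(q):
        R=Ro.from_euler("z",yaw).as_matrix()@Ro.from_euler("y",-q[2]).as_matrix()
        return np.r_[s["position"]+R@np.array([q[0],0,-q[1]]) ,yaw,q[2]]
    W={n:win_of(ps[n],s["position"]-[0,0,.03],34) for n in names}
    ms={n:softmask(ps[n],kind,W[n]) for n in names}; wt={n:occ(ps[n],s,W[n],grip) for n in names}
    def cost(q,d):
        T=TP(v(q));T[:3,3]+=d
        return sum((wt[n]*(render(ps[n],boxes,T,W[n])-ms[n])**2).sum() for n in names)
    def c2(q):
        return cost(q[:3],q[3:6])+prior*((q[3:6]/.0015)**2).sum()
    q=np.array([0,off/1000,tilt0,0,0,0])
    for it in range(3):
        sx=np.vstack([q]+[q+np.eye(6)[i]*[.004,.004,.1,.002,.002,.002][i]*(1,-.5,.3)[it] for i in range(6)])
        r=minimize(c2,q,method="Nelder-Mead",options=dict(initial_simplex=sx,xatol=1e-4,fatol=.02,maxiter=300));q=r.x
    print("a,c mm",np.round(q[:2]*1000,1),"tilt",round(np.degrees(q[2]),1),"cam bias",np.round(q[3:]*1000,1),"cost",round(r.fun,1))
    for n in names: cv2.imwrite(f"pics/{tag}_{n}.png",overlay(ps[n],boxes,TP(np.r_[v(q)[:3]+q[3:],v(q)[3:]]),None,W[n]))
    return q
E
python3 - <<'E'
from m2 import *
ps=pickle.load(open("p_y5.pkl","rb"));s=manip.state()
T=np.linalg.inv(Tnest(NEST));print("TCP in nest",(T[:3,:3]@s["position"]+T[:3,3])*1000)
held("h5","yellow",YEL,s,ps,41,.38)
held("h5","yellow",YEL,s,ps,41,.44,prior=3)
E
```

```text
TCP in nest [-9.67682479  8.47542284 51.60216999]
a,c mm [-6.4 39.2] tilt 22.2 cam bias [0.7 0.4 0.5] cost 65.3
a,c mm [-6.3 37.4] tilt 21.9 cam bias [-0.   0.1  0.1] cost 64.7
```

step_arm --pt "50 0 0 2 0" --pt "50 0 0 4 0" --pt "50 0 0 5 0" --pt "50 0 0 5 0"

```text
time_s: 10.1
position: [0.5565, 0.1463, 0.1195]
tcp_rot: [3.137, -0.005, 0.866]
wrist_force: [-0.6, -5.9, 14.3]
grip_width: 0.0598
```

```bash
python3 - <<'E'
from m2 import *
s=st(); ps=look("y6")
T=np.linalg.inv(Tnest(NEST));print("TCP in nest",(T[:3,:3]@s["position"]+T[:3,3])*1000)
q=held("h6","yellow",YEL,s,ps,38,.43,prior=3)
E
```

```text
t 10.1 pos [556.5 146.3 119.5] rot [ 3.137 -0.005  0.866] F [-0.6 -5.9 14.3] M [-0.62 -0.2   0.  ] w 59.8 q [-0.41  0.66  0.16  1.84 -0.16  0.65  0.71]
TCP in nest [-10.98126312   8.94980917  48.67677822]
a,c mm [-7.1 37.9] tilt 25.1 cam bias [0.3 0.3 0.5] cost 62.3
```

View pics/h6_side.png

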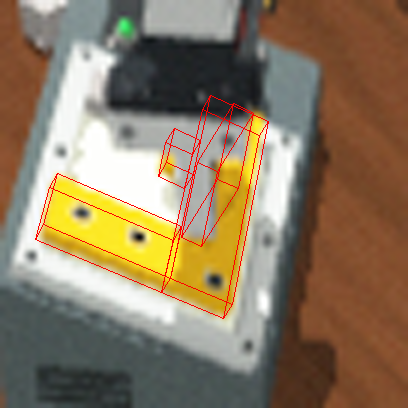

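step_arm --pt "50 0 2 -5 0" --pt "50 0 5 -11 0" --pt "50 -1 8 -11 0" --pt "50 -3 11 -10 0" --pt "50 -3 11 -9 0" --pt "50 -3 11 -9 0" --pt "50 -3 11 -9 0"

```text
time_s: 10.9
position: [0.5595, 0.1382, 0.125]
tcp_rot: [-3.141, 0.001, 0.868]
wrist_force: [0.4, -0.2, -4.6]
grip_width: 0.0595
```

```bash
cat >> m2.py <<'E'
def tcpnest(s):
    T=np.linalg.inv(Tnest(NEST));p=(T[:3,:3]@s["position"]+T[:3,3])*1000;print("TCP in nest",np.round(p,1));return p
def dn(dx,dy,dz):
    c,sn=np.cos(TILT),np.sin(TILT);print("  tool shift",np.round([-dy,-(dx*c-dz*sn),-(dx*sn+dz*c)],1))
E
python3 - <<'E'
from m2 import *
from fit import TILT
s=st(); ps=look("y7")
p=tcpnest(s)
q=held("h7","yellow",YEL,s,ps,37,.43,prior=3)
for pr in (1,.1): held("h7","yellow",YEL,s,ps,37,.43,prior=pr)
print("grip at",p[0]+q[0]*1000,p[1],p[2]-q[1]*1000+36)
E
```

```text
t 10.9 pos [559.5 138.2 125. ] rot [-3.141e+00  1.000e-03  8.680e-01] F [ 0.4 -0.2 -4.6] M [-0.07 -0.03 -0.01] w 59.5 q [-0.39  0.66  0.16  1.82 -0.15  0.67  0.72]
TCP in nest [-15.4  13.2  56.9]
a,c mm [-6.4 37.7] tilt 24.2 cam bias [0.3 0.1 0. ] cost 66.5
a,c mm [-6.  38.8] tilt 24.4 cam bias [1.4 0.4 0.2] cost 66.9
a,c mm [-6.3 39.5] tilt 23.9 cam bias [1.4 0.6 1.1] cost 66.1
grip at -21.835030391521673 13.249302095226678 55.19768986012402
```

View pics/h7_side.png

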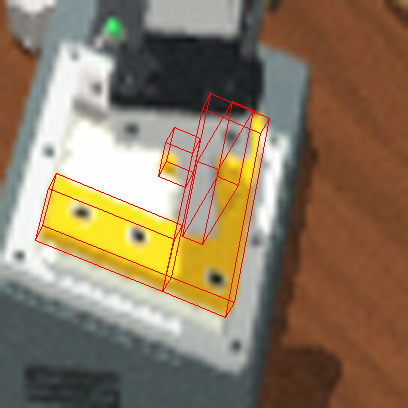

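```bash
python3 - <<'E'
from m2 import *
for d in((-3.2,-1.5,0),(-3.2,-1.5,-6),(-3.2,-1.5,-10),(-3.2,-1.5,-15),(-3.2,-1.5,-20)): dn(*d)
E
```

```text
tool shift [1.5 2.9 1.4]
  tool shift [1.5 0.4 6.8]
  tool shift [ 1.5 -1.3 10.4]
  tool shift [ 1.5 -3.4 14.9]
  tool shift [ 1.5 -5.6 19.5]
```

step_arm --pt "50 1.5 2.9 1.4 0" --pt "50 1.5 0.4 6.8 0" --pt "50 1.5 -0.5 8.6 0" --pt "50 1.5 -1.3 10.4 0" --pt "50 1.5 -1.3 10.4 0"

```text
time_s: 11.5
position: [0.5591, 0.1395, 0.1146]
tcp_rot: [-3.141, 0.001, 0.868]
wrist_force: [-0.8, -1.1, -4.8]
grip_width: 0.0599
```

```bash
python3 - <<'E'
from m2 import *
s=st(); ps=look("y8")
p=tcpnest(s)
q=held("h8","yellow",YEL,s,ps,37,.43,prior=3)
print("grip at",p[0]+q[0]*1000,p[1],p[2]-q[1]*1000+36)
E
```

```text
t 11.5 pos [559.1 139.5 114.6] rot [-3.141e+00  1.000e-03  8.680e-01] F [-0.8 -1.1 -4.8] M [-0.41  0.12 -0.04] w 59.9 q [-0.39  0.67  0.15  1.83 -0.16  0.65  0.72]
TCP in nest [-18.8  12.4  47. ]
a,c mm [-6.4 37.5] tilt 24.5 cam bias [0.1 0.2 0.3] cost 61.2
grip at -25.287602058292805 12.424378989359608 45.51356365560336
```

View pics/h8_side.png

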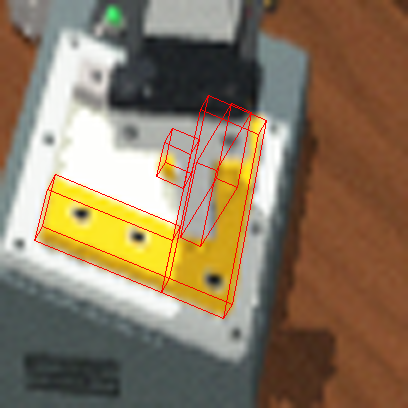

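step_arm --pt "50 0 -0.4 1 0" --pt "50 0 -0.8 2 0" --pt "50 0 -1.3 3 0" --pt "50 0 -1.7 4 0" --pt "50 0 -2.1 5 0" --pt "50 0 -2.1 5 0"

```text
time_s: 12.2
position: [0.5578, 0.1406, 0.1098]
tcp_rot: [-3.141, 0.001, 0.867]
wrist_force: [-3.0, -5.0, -1.9]
grip_width: 0.0593
```

```bash
python3 - <<'E'
from m2 import *
s=st(); ps=look("y9")
p=tcpnest(s)
q=held("h9","yellow",YEL,s,ps,37,.43,prior=3)
print("grip at",p[0]+q[0]*1000,p[1],p[2]-q[1]*1000+36)
E
```

```text
t 12.2 pos [557.8 140.6 109.8] rot [-3.141e+00  1.000e-03  8.670e-01] F [-3.  -5.  -1.9] M [-1.16  0.41 -0.16] w 59.3 q [-0.39  0.68  0.15  1.84 -0.16  0.64  0.72]
TCP in nest [-19.3  12.5  41.9]
a,c mm [-5.3 34. ] tilt 23.2 cam bias [0.2 0.2 0.3] cost 81.2
grip at -24.624102853981903 12.532797800654805 43.85599178751516
```

step_arm --pt "50 -0.5 0 -1 0" --pt "50 -1.5 0 -1 0" --pt "50 -2 0 -1 0" --pt "50 -2 0 -1 0"

```text
time_s: 12.7
position: [0.5571, 0.1408, 0.1111]
tcp_rot: [-3.141, -0.001, 0.869]
wrist_force: [-0.3, -1.2, -6.1]
grip_width: 0.0598
```

```bash
python3 - <<'E'
from m2 import *
s=st(); ps=look("y10")
p=tcpnest(s);crop(ps,s["position"],"y10",w=34,k=6)
q=held("h10","yellow",YEL,s,ps,37,.43,prior=3)
print("grip at",p[0]+q[0]*1000,p[1],p[2]-q[1]*1000+36)
E
```

```text
t 12.7 pos [557.1 140.8 111.1] rot [-3.141e+00 -1.000e-03  8.690e-01] F [-0.3 -1.2 -6.1] M [-0.4   0.19  0.01] w 59.8 q [-0.39  0.67  0.15  1.84 -0.16  0.64  0.72]
TCP in nest [-18.2  12.8  42.8]
a,c mm [-5.8 35.9] tilt 24.0 cam bias [0.9 0.4 0.2] cost 80.4
grip at -24.010179520178802 12.781459351800972 42.98990476318366
```

View pics/y10.png

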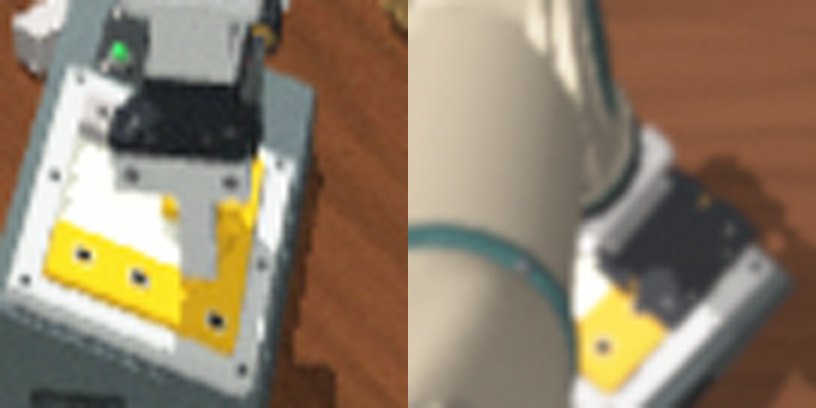

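View pics/h10_side.png

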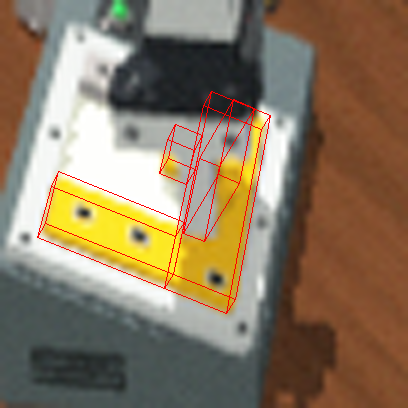

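step_arm --pt "50 -0.5 -0.4 1 0" --pt "50 -0.5 -0.8 2 0" --pt "50 -0.5 -1.3 3 0" --pt "50 -0.5 -1.7 4 0" --pt "50 -0.5 -2.1 5 0" --pt "50 -0.5 -2.1 5 0"

```text
time_s: 13.4
position: [0.5555, 0.141, 0.107]
tcp_rot: [3.141, -0.001, 0.868]
wrist_force: [-0.6, 0.7, 3.7]
grip_width: 0.0601
```

```bash
python3 - <<'E'
from m2 import *
s=st(); p=tcpnest(s)
E
```

```text
t 13.4 pos [555.5 141.  107. ] rot [ 3.141e+00 -1.000e-03  8.680e-01] F [-0.6  0.7  3.7] M [-0.39  0.41 -0.04] w 60.1 q [-0.39  0.68  0.15  1.85 -0.16  0.63  0.72]
TCP in nest [-18.7  13.7  38.5]
```

step_arm --pt "50 0 -0.4 1 0" --pt "50 0 -0.8 2 0" --pt "50 0 -1.2 3 0" --pt "50 0 -1.2 3 0" --pt "50 0 -1.2 3 0"

```text
time_s: 13.9
position: [0.556, 0.1412, 0.1059]
tcp_rot: [3.139, -0.003, 0.868]
wrist_force: [-1.9, -0.5, 17.5]
grip_width: 0.0595
```

```bash
python3 - <<'E'
from m2 import *
s=st(); p=tcpnest(s);ps=look("y11");crop(ps,s["position"],"y11",w=34,k=6)
q=held("h11","yellow",YEL,s,ps,37,.43,prior=3)
print("grip at",p[0]+q[0]*1000,p[1],p[2]-q[1]*1000+36)
E
```

```text
t 13.9 pos [556.  141.2 105.9] rot [ 3.139e+00 -3.000e-03  8.680e-01] F [-1.9 -0.5 17.5] M [-1.09  0.82  0.05] w 59.5 q [-0.39  0.68  0.15  1.85 -0.16  0.62  0.72]
TCP in nest [-19.4  13.1  37.6]
a,c mm [-4.8 30.4] tilt 24.4 cam bias [0.8 0.4 0.4] cost 99.6
grip at -24.17871037705268 13.144627008269572 43.242688291186845
```

View pics/y11.png

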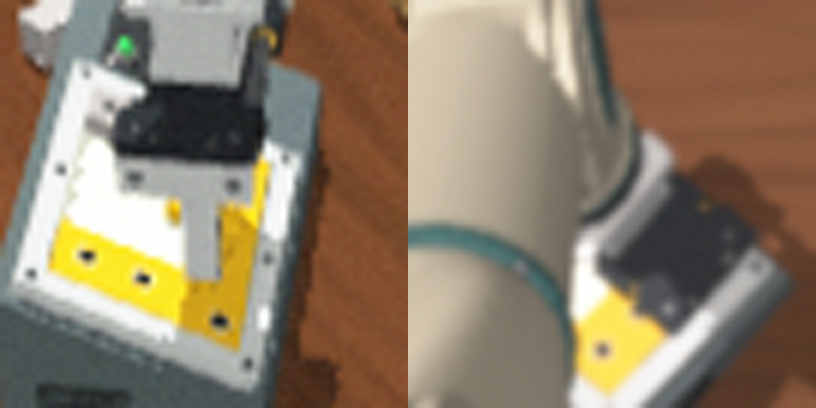

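step_arm --pt "50 0 0 -1 0" --pt "70 0 0 -1 0" --pt "84 0 0 -1 0" --pt "84 0 0 -1 0" --pt "84 0 0 -1 0" --pt "84 0 0 -15 0" --pt "84 0 0 -40 0" --pt "84 0 0 -80 0" --pt "84 0 0 -110 0"

```text
time_s: 14.9
position: [0.5545, 0.1416, 0.2158]
tcp_rot: [3.141, -0.001, 0.868]
wrist_force: [0.8, -0.8, -0.4]
grip_width: 0.0839
```

```bash
python3 - <<'E'
from m2 import *
s=st();to(s,[.6411,-.1964,.20],1.234)
E
```

```text
t 14.9 pos [554.5 141.6 215.8] rot [ 3.141e+00 -1.000e-03  8.680e-01] F [ 0.8 -0.8 -0.4] M [ 0.02 -0.01  0.02] w 83.9 q [-0.42  0.53  0.19  1.76 -0.12  0.87  0.69]
  row [-201.9  284.5   15.8] -0.366
```

Move to above blue, then look at the nest.

step_arm --pt "94 -202 284 0 0" --pt "94 -202 284 0 -0.1" --pt "94 -202 284 0 -0.2" --pt "94 -202 284 10 -0.366" --pt "94 -202 284 15 -0.366" --pt "94 -202 284 15 -0.366" --pt "94 -202 284 15 -0.366" --pt "94 -202 284 15 -0.366" --pt "94 -202 284 15 -0.366" --pt "94 -202 284 15 -0.366"

```text
time_s: 15.9
position: [0.6403, -0.1942, 0.1985]
tcp_rot: [-3.141, -0.001, 1.236]
wrist_force: [-0.1, -0.0, 0.2]
grip_width: 0.0941
```

```bash
python3 - <<'E'
from m2 import *
s=st();to(s,[.6411,-.1964,.047],1.234)
ps=look("y12");crop(ps,nestpt(0,0,12),"y12",w=40,k=5)
E
```

```text
t 15.9 pos [ 640.3 -194.2  198.5] rot [-3.141e+00 -1.000e-03  1.236e+00] F [-0.1 -0.   0.2] M [ 0.05 -0.01  0.01] w 94.1 q [ 0.21  0.68  0.08  1.49 -0.06  0.97  1.54]
  row [ -2.1   1.5 151.5] 0.002
```

View pics/y12.png

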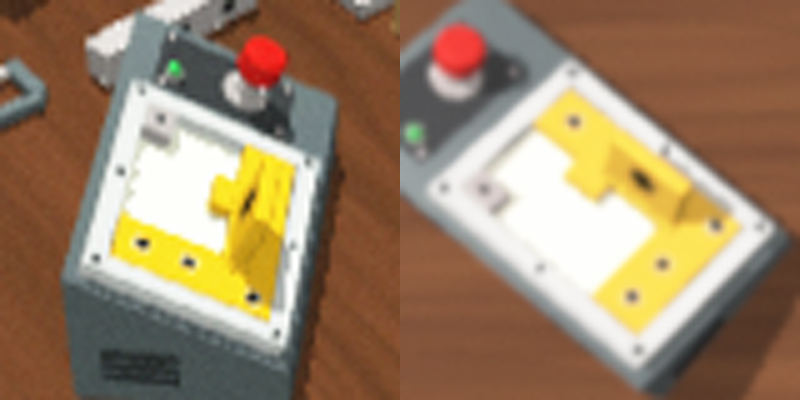

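```bash
cat >> m2.py <<'E'
YELT=[box(-29,7,-86,62,11.5,12),box(7,79,22,62,11.5,12),box(7,23,-48,-20,11.5,12),box(-6,6,-30,30,12,60)]
BLUT=[box(-23,9,-57,49,11.5,12),box(9,31,-31,49,11.5,12),box(-39,-23,-57,-21,11.5,12),box(-39,-23,11,49,11.5,12),box(-22,22,-6,6,12,60)]
def nested(ps,kind,bx,home,tag):
    N=Tnest(NEST);o=N[:3,:3]@(np.array([home[0],home[1],0])/1000)+N[:3,3]
    v,f=fitpose(ps,kind,bx,np.r_[o,NEST[2],TILT],None,w=34,tag=tag,sim=(.004,.004,.004,.04,.06));print(tag,round(f,1));innest(v);return v
E
python3 - <<'E'
from m2 import *
ps=pickle.load(open("p_y12.pkl","rb"))
nested(ps,"yellow",YELT,(-25,12),"n12")
E
```

```text
n12 197.6
  grip in nest mm [-23.6  12.6  34.7] rpy deg [0.6 0.7 1.2]
```

View pics/n12.png

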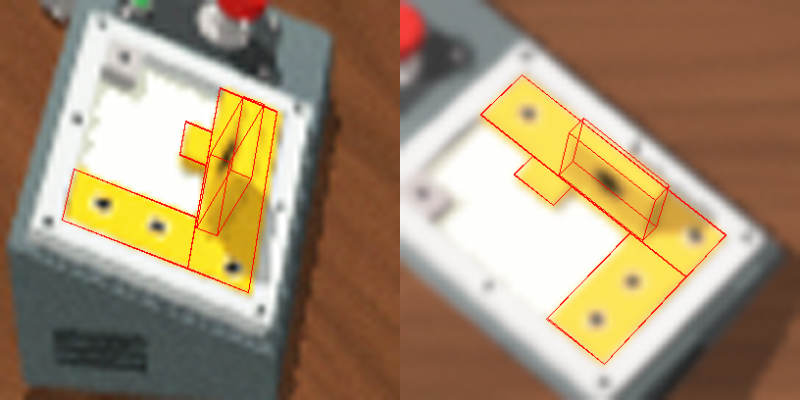

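step_arm --pt "94 -2 1.5 40 0" --pt "94 -2 1.5 80 0" --pt "94 -2 1.5 120 0" --pt "94 -2 1.5 145 0" --pt "94 -2 1.5 152 0" --pt "94 -2 1.5 152 0" --pt "94 -2 1.5 152 0"

```text
time_s: 16.7
position: [0.6423, -0.1982, 0.0478]
tcp_rot: [3.139, -0.0, 1.235]
wrist_force: [0.8, -0.6, 0.4]
grip_width: 0.0937
```

```bash
python3 - <<'E'
from m2 import *
s=st();to(s,[.6411,-.1964,.047],1.234)
E
```

```text
t 16.7 pos [ 642.3 -198.2   47.8] rot [ 3.139 -0.     1.235] F [ 0.8 -0.6  0.4] M [-0.04  0.04  0.01] w 93.7 q [ 0.22  0.87  0.06  1.58 -0.07  0.69  1.55]
  row [ 1.3 -1.7  0.8] 0.001
```

step_arm --pt "60 1 -1.7 1 0" --pt "30 1 -1.7 1 0" --pt "6 1 -1.7 1 0" --pt "6 1 -1.7 1 0" --pt "6 1 -1.7 1 0" --pt "6 1 -1.7 1 0" --pt "6 1 -1.7 1 0" --pt "6 1 -1.7 1 0" --pt "6 1 -1.7 1 0" --pt "6 1 -1.7 1 0"

```text
time_s: 17.7
position: [0.6396, -0.197, 0.045]
tcp_rot: [-3.141, 0.0, 1.234]
wrist_force: [0.1, -0.6, -0.1]
grip_width: 0.0179
```

```bash
python3 - <<'E'
from m2 import *
s=st()
E
```

```text
t 17.7 pos [ 639.6 -197.    45. ] rot [-3.141  0.     1.234] F [ 0.1 -0.6 -0.1] M [-0.02 -0.01 -0.02] w 17.9 q [ 0.22  0.87  0.06  1.59 -0.07  0.69  1.55]
```

step_arm --pt "6 0 0 0 0" --pt "6 0 0 0 0" --pt "6 0 0 0 0" --pt "6 0 0 0 0"

```text
time_s: 18.1
position: [0.6397, -0.1968, 0.045]
tcp_rot: [-3.142, -0.0, 1.234]
wrist_force: [0.7, 0.5, 0.5]
grip_width: 0.0121
```

```bash
python3 - <<'E'
from m2 import *
s=st()
E
```

```text
t 18.1 pos [ 639.7 -196.8   45. ] rot [-3.142 -0.     1.234] F [0.7 0.5 0.5] M [ 0.02 -0.04 -0.03] w 12.1 q [ 0.22  0.87  0.06  1.59 -0.07  0.69  1.55]
```

step_arm --pt "6 0 0 -20 0" --pt "6 0 0 -60 0" --pt "6 0 0 -110 0" --pt "6 0 0 -150 0" --pt "6 0 0 -165 0" --pt "6 0 0 -165 0" --pt "6 0 0 -165 0"

```text
time_s: 18.8
position: [0.6386, -0.1966, 0.2088]
tcp_rot: [-3.139, 0.0, 1.234]
wrist_force: [0.5, 0.8, -3.6]
grip_width: 0.0116
```

```bash
python3 - <<'E'
from m2 import *
s=st();ps=look("b1");crop(ps,s["position"],"b1")
p=nestpt(42,-17,60);print(p)
to(s,p+[0,0,.07],.868)
E
```

```text
t 18.8 pos [ 638.6 -196.6  208.8] rot [-3.139  0.     1.234] F [ 0.5  0.8 -3.6] M [0.02 0.02 0.05] w 11.6 q [ 0.21  0.67  0.08  1.48 -0.06  1.    1.54]
[0.54029562 0.19408514 0.15212843]
  row [ 336.3 -222.   -12.9] 0.366
```

View pics/b1.png

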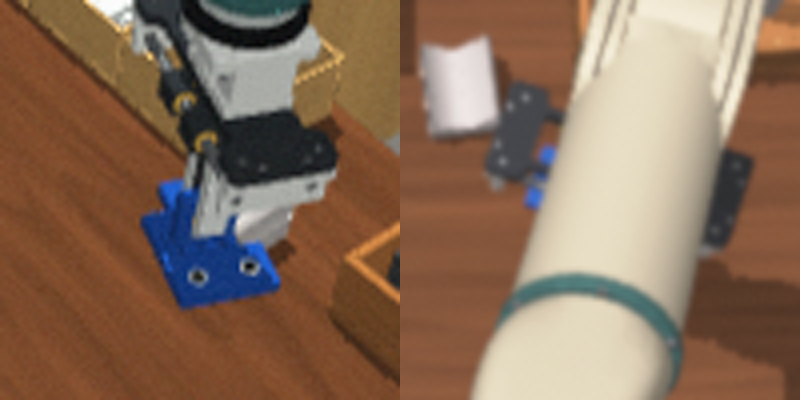

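```bash
python3 - <<'E'
from m2 import *
s=st()
p=nestpt(49,-17,57);print(p)
to(s,p+[0,0,.05],.868)
E
```

```text
t 18.9 pos [ 638.2 -196.4  207.6] rot [-3.137  0.     1.234] F [-0.1 -0.3 -3.7] M [-0.02  0.    0.01] w 11.7 q [ 0.21  0.68  0.08  1.48 -0.06  1.    1.54]
[0.53448834 0.19900634 0.15236784]
  row [ 339.  -228.5    6.2] 0.366
```

step_arm --pt "6 339 -228 0 0" --pt "6 339 -228 0 0.1" --pt "6 339 -228 0 0.2" --pt "6 339 -228 0 0.3" --pt "6 339 -228 0 0.366" --pt "6 339 -228 0 0.366" --pt "6 339 -228 0 0.366" --pt "6 339 -228 0 0.366" --pt "6 339 -228 0 0.366" --pt "6 339 -228 0 0.366" --pt "6 339 -228 0 0.366"

```text
time_s: 20.0
position: [0.5364, 0.1966, 0.209]
tcp_rot: [3.141, 0.003, 0.867]
wrist_force: [-1.0, -0.2, -3.1]
grip_width: 0.0116
```

```bash
python3 - <<'E'
from m2 import *
s=st();tcpnest(s)
p=nestpt(49,-17,57);ps=look("b2")
to(s,p,.868);to(s,p+[0,0,.012],.868)
held("hb2","blue",BLU,s,ps,45,0,grip=6)
E
```

```text
t 20.0 pos [536.4 196.6 209. ] rot [3.141e+00 3.000e-03 8.670e-01] F [-1.  -0.2 -3.1] M [-0.13  0.04  0.  ] w 11.6 q [-0.53  0.54  0.19  1.76 -0.13  0.85  0.59]
TCP in nest [ 70.2 -16.4 109.6]
  row [ 0.7 -3.  56.7] -0.001
  row [ 0.7 -3.  44.7] -0.001
a,c mm [-2.2 42.1] tilt 1.3 cam bias [0.3 0.1 0.4] cost 28.0
```

View pics/hb2_side.png

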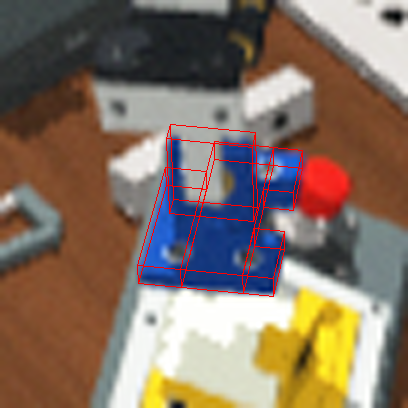

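step_arm --pt "6 0.7 -3 15 0" --pt "6 0.7 -3 30 0" --pt "6 0.7 -3 40 0" --pt "6 0.7 -3 43 0" --pt "6 0.7 -3 46 0" --pt "6 0.7 -3 48 0" --pt "6 0.7 -3 50 0" --pt "6 0.7 -3 50 0"

```text
time_s: 20.9
position: [0.5353, 0.2007, 0.1608]
tcp_rot: [3.141, -0.001, 0.868]
wrist_force: [-0.5, -0.2, 1.1]
grip_width: 0.0119
```

```bash
python3 - <<'E'
from m2 import *
s=st();tcpnest(s);ps=look("b3")
held("hb3","blue",BLU,s,ps,45,0.1,grip=6,prior=3)
E
```

```text
t 20.9 pos [535.3 200.7 160.8] rot [ 3.141e+00 -1.000e-03  8.680e-01] F [-0.5 -0.2  1.1] M [-0.23  0.26  0.05] w 11.9 q [-0.52  0.6   0.17  1.81 -0.15  0.74  0.6 ]
TCP in nest [ 53.  -18.8  64.5]
a,c mm [-3.3 41.7] tilt 2.1 cam bias [ 0.1  0.2 -0.1] cost 34.1
```

View pics/hb3_side.png

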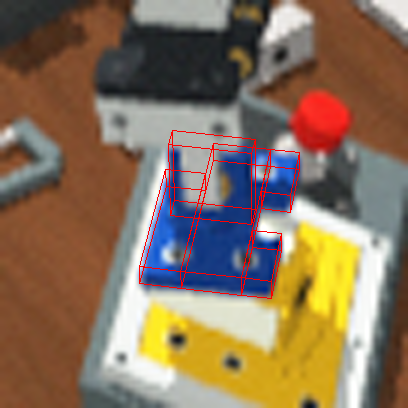

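step_arm --pt "6 0 0 1 0" --pt "6 0 0 2 0" --pt "6 0 0 3 0" --pt "6 0 0 4 0" --pt "6 0 0 5 0" --pt "6 0 0 5 0"

```text
time_s: 21.6
position: [0.5376, 0.1988, 0.1578]
tcp_rot: [3.136, -0.003, 0.866]
wrist_force: [1.3, -6.3, 14.5]
grip_width: 0.0119
```

```bash
python3 - <<'E'
from m2 import *
s=st();tcpnest(s);ps=look("b4")
held("hb4","blue",BLU,s,ps,45,0.15,grip=6,prior=3)
E
```

```text
t 21.6 pos [537.6 198.8 157.8] rot [ 3.136e+00 -3.000e-03  8.660e-01] F [ 1.3 -6.3 14.5] M [-1.38  0.26  0.07] w 11.9 q [-0.52  0.6   0.18  1.81 -0.14  0.73  0.6 ]
TCP in nest [ 49.  -18.9  63. ]
a,c mm [-3.8 40.8] tilt 7.5 cam bias [ 0.   0.1 -0. ] cost 28.2
```

step_arm --pt "6 0 -0.5 1 0" --pt "6 0 -1 2 0" --pt "6 0 -1.5 3 0" --pt "6 0 -2 4 0" --pt "6 0 -2 5 0" --pt "6 0 -2 5 0"

```text
time_s: 22.3
position: [0.5387, 0.1978, 0.1538]
tcp_rot: [3.132, -0.005, 0.865]
wrist_force: [3.5, -8.6, 18.0]
grip_width: 0.0118
```

```bash
python3 - <<'E'
from m2 import *
s=st();tcpnest(s);ps=look("b5")
held("hb5","blue",BLU,s,ps,43,0.25,grip=6,prior=3)
E
```

```text
t 22.3 pos [538.7 197.8 153.8] rot [ 3.132 -0.005  0.865] F [ 3.5 -8.6 18. ] M [-2.41 -0.32  0.04] w 11.8 q [-0.52  0.61  0.18  1.82 -0.14  0.72  0.6 ]
TCP in nest [ 46.  -18.8  60. ]
a,c mm [-4.8 39.2] tilt 11.3 cam bias [0.1 0.1 0.1] cost 26.5
```

View pics/hb5_side.png

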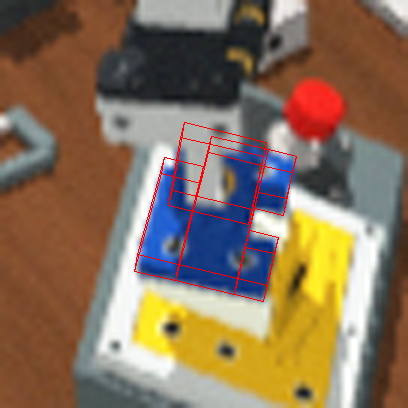

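step_arm --pt "6 0 -1 1 0" --pt "6 0 -2 2 0" --pt "6 0 -2 3 0" --pt "6 0 -2 4 0" --pt "6 0 -2 5 0" --pt "6 0 -2 6 0" --pt "6 0 -2 6 0"

```text
time_s: 23.1
position: [0.5384, 0.1981, 0.1483]
tcp_rot: [3.13, -0.005, 0.864]
wrist_force: [5.3, -12.4, 19.9]
grip_width: 0.0116
```

```bash
python3 - <<'E'
from m2 import *
s=st();tcpnest(s);ps=look("b6")
held("hb6","blue",BLU,s,ps,41,0.35,grip=6,prior=3)
E
```

```text
t 23.1 pos [538.4 198.1 148.3] rot [ 3.13  -0.005  0.864] F [  5.3 -12.4  19.9] M [-2.9  -0.61  0.13] w 11.6 q [-0.52  0.62  0.18  1.83 -0.15  0.7   0.6 ]
TCP in nest [ 44.  -18.9  54.8]
a,c mm [-6.6 36.1] tilt 15.2 cam bias [-0. -0. -0.] cost 27.9
```

View pics/hb6_side.png

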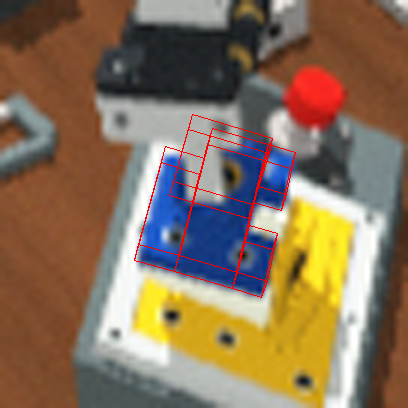

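step_arm --pt "6 0 -1 1 0" --pt "6 0 -2 2 0" --pt "6 0 -2 3 0" --pt "6 0 -2 4 0" --pt "6 0 -2 5 0" --pt "6 0 -2 5 0"

```text
time_s: 23.8
position: [0.5375, 0.1989, 0.1435]
tcp_rot: [3.129, -0.006, 0.864]
wrist_force: [6.2, -12.9, 20.9]
grip_width: 0.0121
```

```bash
python3 - <<'E'
from m2 import *
s=st();tcpnest(s);ps=look("b7")
held("hb7","blue",BLU,s,ps,36,0.4,grip=6,prior=3)
E
```

```text
t 23.8 pos [537.5 198.9 143.5] rot [ 3.129 -0.006  0.864] F [  6.2 -12.9  20.9] M [-3.13 -0.76  0.09] w 12.1 q [-0.52  0.62  0.18  1.83 -0.15  0.69  0.6 ]
TCP in nest [ 43.2 -18.9  49.9]
a,c mm [-9.3 33.1] tilt 20.0 cam bias [ 0.2 -0.1  0.1] cost 27.6
```

View pics/hb7_side.png

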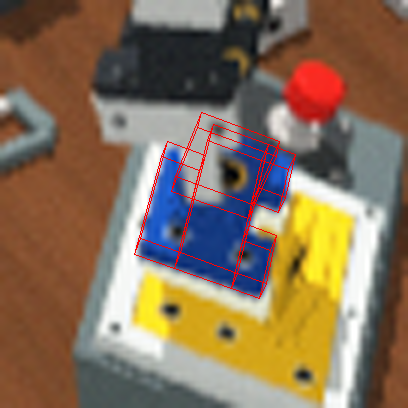

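step_arm --pt "6 0 -1 1 0" --pt "6 0 -1 2 0" --pt "6 0 -1 3 0" --pt "6 0 -1 4 0" --pt "6 0 -1 4 0"

```text
time_s: 24.4
position: [0.5367, 0.1996, 0.1394]
tcp_rot: [3.129, -0.006, 0.864]
wrist_force: [6.5, -11.7, 20.1]
grip_width: 0.0117
```

```bash
python3 - <<'E'
from m2 import *
s=st();tcpnest(s);ps=look("b8")
held("hb8","blue",BLU,s,ps,33,0.42,grip=6,prior=3)
E
```

```text
t 24.4 pos [536.7 199.6 139.4] rot [ 3.129 -0.006  0.864] F [  6.5 -11.7  20.1] M [-3.2  -0.74  0.14] w 11.7 q [-0.52  0.63  0.17  1.84 -0.15  0.68  0.6 ]
TCP in nest [ 42.4 -18.9  45.8]
a,c mm [-12.2  29.4] tilt 26.8 cam bias [ 0.1 -0.1 -0. ] cost 31.0
```

View pics/hb8_side.png

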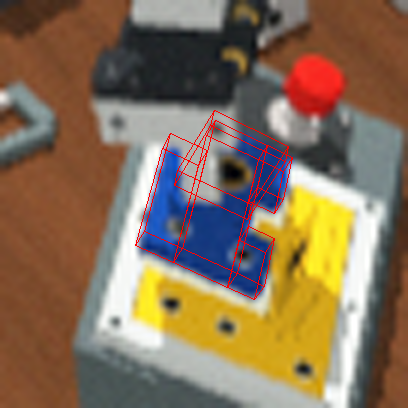

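step_arm --pt "6 0 3 -6 0" --pt "6 0 5 -12 0" --pt "6 0 5 -14 0" --pt "6 0 5 -14 0" --pt "6 0 5 -14 0"

```text
time_s: 25.0
position: [0.5324, 0.2027, 0.1485]
tcp_rot: [-3.141, 0.001, 0.869]
wrist_force: [-1.1, 0.0, -4.8]
grip_width: 0.0121
```

```bash
python3 - <<'E'
from m2 import *
s=st();p=tcpnest(s);ps=look("b9");crop(ps,s["position"]-[0,0,.03],"b9",w=34,k=6)
for t0,c,pr in((.42,33,3),(.35,31,3),(.42,36,.5)):
  q=held("hb9","blue",BLU,s,ps,c,t0,grip=6,prior=pr)
E
```

```text
t 25.0 pos [532.4 202.7 148.5] rot [-3.141e+00  1.000e-03  8.690e-01] F [-1.1  0.  -4.8] M [-0.    0.03 -0.05] w 12.1 q [-0.52  0.62  0.17  1.82 -0.15  0.71  0.6 ]
TCP in nest [ 50.9 -18.4  51.8]
a,c mm [-12.1  30.3] tilt 27.4 cam bias [0.1 0.1 0.1] cost 29.0
a,c mm [-11.4  30.8] tilt 25.9 cam bias [ 0.2  0.1 -0.1] cost 29.1
a,c mm [-11.2  34.9] tilt 26.0 cam bias [2.6 1.1 1.3] cost 31.0
```

View pics/hb9_side.png

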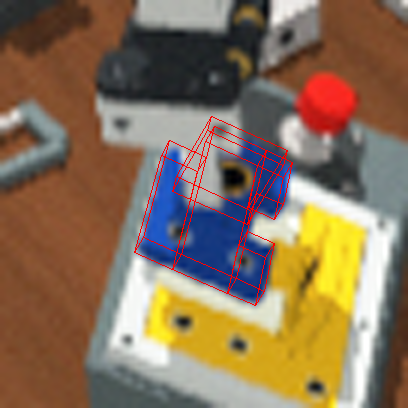

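View pics/b9.png

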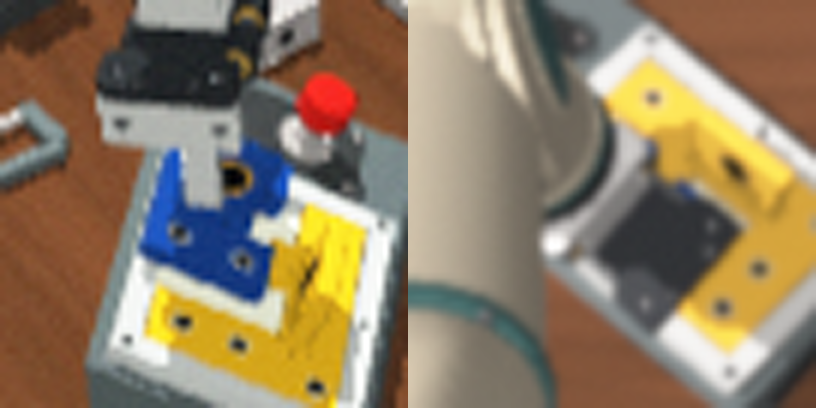

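```bash
python3 - <<'E'
import pickle,cv2,numpy as np
a=pickle.load(open("p0.pkl","rb"))["side"]["img"];b=pickle.load(open("p_b9.pkl","rb"))["side"]["img"]
from m2 import *
ps=pickle.load(open("p_b9.pkl","rb"));s=manip.state()
W=win_of(ps["side"],s["position"]-[0,0,.03],34);print(W)
def c(im,x0,y0,w,k=10):
    o=cv2.resize(im[y0:y0+w,x0:x0+w,::-1],None,fx=k,fy=k,interpolation=cv2.INTER_LANCZOS4)
    for i in range(0,w,5):
        cv2.line(o,(i*k,0),(i*k,4),(255,255,255),1);cv2.putText(o,str(x0+i),(i*k,14),0,.33,(255,255,255),1)
        cv2.line(o,(0,i*k),(4,i*k),(255,255,255),1);cv2.putText(o,str(y0+i),(5,i*k+4),0,.33,(255,255,255),1)
    return o
cv2.imwrite("pics/k.png",np.hstack([c(a,329,216,38),c(b,W[0]+18,W[1]+18,38)]))
E
```

```text
(np.int64(210), np.int64(114), np.int64(278), np.int64(182))
```

View pics/k.png

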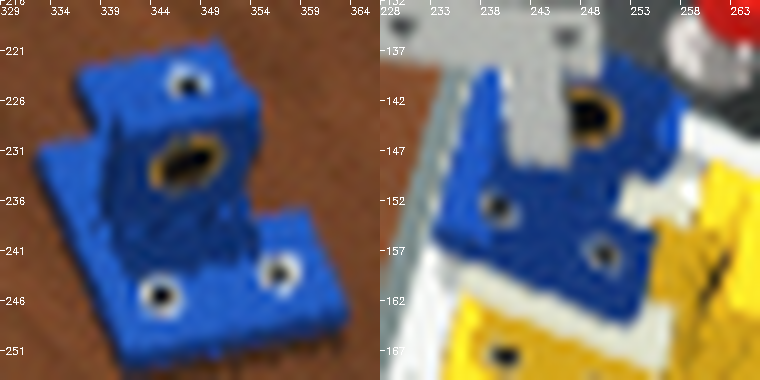

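```bash
cat > kp.py <<'E'
from m2 import *
from scipy.optimize import least_squares
p=pickle.load(open("p0.pkl","rb"))["side"]
Tb=Tflat([.6415,-.1967,2.8048]); Ti=np.linalg.inv(Tb)
def raylocal(uv,axis,val):
    d=p["R"].T@np.linalg.inv(p["intrinsics"])@[uv[0],uv[1],1];c=-p["R"].T@p["t"]
    c=Ti[:3,:3]@c+Ti[:3,3];d=Ti[:3,:3]@d
    return c+d*(val-c[axis])/d[axis],c
s1,c=raylocal((344.5,244.9),2,.012);s2,_=raylocal((356.4,242.7),2,.012)
h,_=raylocal((347.3,231.5),1,.006*np.sign(c[1]))
E
python3 - <<'E'
from kp import *
print(s1*1000,s2*1000,h*1000,c)
ps=pickle.load(open("p_b9.pkl","rb"));s=manip.state();P=ps["side"]
obs=np.array([[239.4,152.3],[249.7,156.9],[248.1,143.2]]);w=np.array([1,1,.6])
X=np.array([s1,s2,h]);yaw=s["tcp_rot"][2]+np.pi/2
def res(q):
    R=Ro.from_euler("z",yaw).as_matrix()@Ro.from_euler("y",-q[2]).as_matrix()
    Y=X@R.T+s["position"]+R@np.array([q[0],q[3],-q[1]])
    return np.r_[((proj(P,Y)-obs)*w[:,None]).ravel()/.4,q[3]/.001]
r=least_squares(res,[-.01,.033,.42,0]);print(r.x*[1000,1000,57.3,1000],r.fun*.4,r.cost)
J=r.jac;print(np.sqrt(np.diag(np.linalg.inv(J.T@J)))*[1000,1000,57.3,1000])
E
```

```text
[14.38101978 31.48932942 12.        ] [-22.82589517  32.43668634  12.        ] [-0.09168971  6.         40.19398682] [0.40673456 0.73019927 1.04716364]
[-1.21720692e+01  3.31357280e+01  2.55229445e+01 -2.08020354e-02] [-0.16556083 -0.08278049  0.1666402   0.17953247 -0.00200446 -0.14617277
 -0.00832081] 0.36157372359522644
[1.20788585 1.62446977 2.87112582 0.99966843]
```

```bash
python3 - <<'E'
from m2 import *
for z in(0,-5,-8,-10): dn(-15.7,2.2,z)
E
```

```text
tool shift [-2.2 14.2  6.6]
  tool shift [-2.2 12.1 11.2]
  tool shift [-2.2 10.8 13.9]
  tool shift [-2.2 10.  15.7]
```

step_arm --pt "6 -1 7 3 0" --pt "6 -2.2 14.2 6.6 0" --pt "6 -2.2 14.2 6.6 0" --pt "6 -2.2 14.2 6.6 0" --pt "6 -2.2 14.2 6.6 0"

```text
time_s: 25.6
position: [0.5425, 0.1913, 0.1424]
tcp_rot: [-3.141, 0.0, 0.868]
wrist_force: [-0.7, 0.9, -3.5]
grip_width: 0.012
```

```bash
python3 - <<'E'
from m2 import *
s=st();q=tcpnest(s);print("grip",q+[-12.2,0,2.9]);ps=look("b10");crop(ps,s["position"]-[0,0,.03],"b10",w=34,k=6)
E
```

```text
t 25.6 pos [542.5 191.3 142.4] rot [-3.141  0.     0.868] F [-0.7  0.9 -3.5] M [-0.01  0.03  0.04] w 12.0 q [-0.49  0.63  0.17  1.81 -0.15  0.71  0.62]
TCP in nest [ 34.8 -16.3  52.6]
grip [ 22.55784303 -16.29623961  55.51038546]
```

View pics/b10.png

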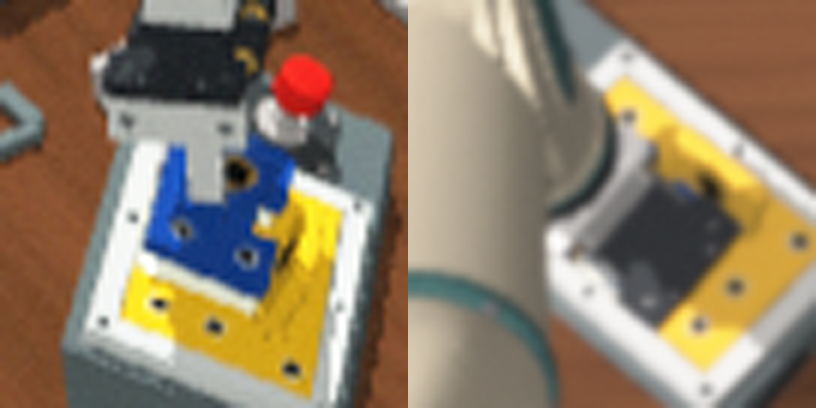

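step_arm --pt "6 0 -1.3 2.7 0" --pt "6 0 -2.1 4.5 0" --pt "6 0 -2.9 6.3 0" --pt "6 0 -3.8 8.1 0" --pt "6 0 -4.6 9.9 0" --pt "6 0 -4.6 9.9 0"

```text
time_s: 26.3
position: [0.5387, 0.1943, 0.1322]
tcp_rot: [-3.141, 0.001, 0.868]
wrist_force: [-0.4, -0.6, -3.7]
grip_width: 0.012
```

```bash
python3 - <<'E'
from m2 import *
s=st();q=tcpnest(s);print("grip",q+[-12.2,0,2.9]);ps=look("b11");crop(ps,s["position"]-[0,0,.03],"b11",w=34,k=6)
E
```

```text
t 26.3 pos [538.7 194.3 132.2] rot [-3.141e+00  1.000e-03  8.680e-01] F [-0.4 -0.6 -3.7] M [-0.03 -0.03 -0.02] w 12.0 q [-0.5   0.64  0.16  1.83 -0.15  0.68  0.62]
TCP in nest [ 34.8 -16.2  41.4]
grip [ 22.60037482 -16.15042576  44.29681161]
```

View pics/b11.png

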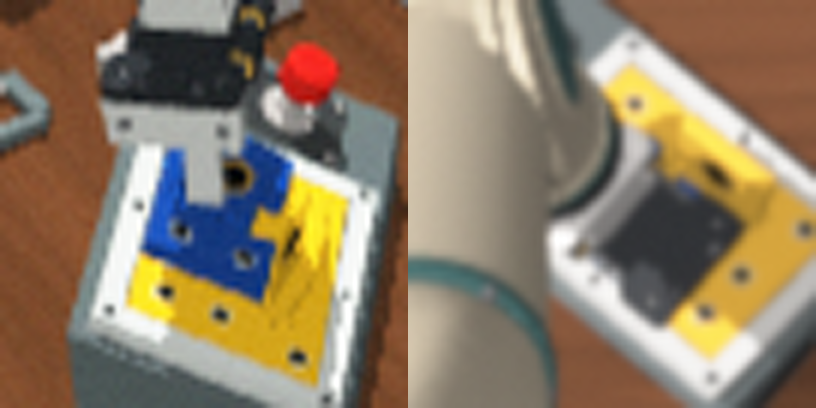

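step_arm --pt "6 0 -0.6 1.4 0" --pt "6 0 -1.3 2.7 0" --pt "6 0 -1.9 4.1 0" --pt "6 0 -2.5 5.4 0" --pt "6 0 -2.5 5.4 0"

```text
time_s: 26.9
position: [0.5369, 0.1959, 0.1269]
tcp_rot: [-3.141, 0.0, 0.868]
wrist_force: [-1.1, -0.1, -3.6]
grip_width: 0.0116
```

```bash
python3 - <<'E'
from m2 import *
s=st();q=tcpnest(s);print("grip",q+[-12.2,0,2.9])
E
```

```text
t 26.9 pos [536.9 195.9 126.9] rot [-3.141  0.     0.868] F [-1.1 -0.1 -3.6] M [-0.05  0.01 -0.01] w 11.6 q [-0.5   0.65  0.16  1.84 -0.16  0.67  0.62]
TCP in nest [ 34.8 -16.2  35.6]
grip [ 22.57122839 -16.20354777  38.45221494]
```

step_arm --pt "6 0 -0.4 0.9 0" --pt "6 0 -0.8 1.8 0" --pt "6 0 -1.2 2.7 0" --pt "6 0 -1.6 3.6 0" --pt "6 0 -1.6 3.6 0" --pt "6 0 -1.6 3.6 0"

```text
time_s: 27.5
position: [0.5365, 0.1964, 0.1253]
tcp_rot: [3.141, -0.001, 0.868]
wrist_force: [-2.1, -1.5, 10.4]
grip_width: 0.0119
```

```bash
python3 - <<'E'
from m2 import *
s=st();q=tcpnest(s);print("grip",q+[-12.2,0,2.9])
E
```

```text
t 27.5 pos [536.5 196.4 125.3] rot [ 3.141e+00 -1.000e-03  8.680e-01] F [-2.1 -1.5 10.4] M [-0.61  0.58  0.05] w 11.9 q [-0.5   0.65  0.16  1.84 -0.16  0.66  0.62]
TCP in nest [ 34.6 -16.3  33.8]
grip [ 22.39207643 -16.32288134  36.72280952]
```

step_arm --pt "6 0 0 1 0" --pt "6 0 0 1 0" --pt "6 0 0 0 0" --pt "20 0 0 -1 0" --pt "40 0 0 -1 0" --pt "40 0 0 -1 0" --pt "40 0 0 -1 0" --pt "40 0 0 -20 0" --pt "40 0 0 -50 0" --pt "40 0 0 -90 0" --pt "40 0 0 -100 0"

```text
time_s: 28.6
position: [0.5377, 0.1976, 0.2269]
tcp_rot: [3.139, -0.005, 0.868]
wrist_force: [0.2, 0.1, 0.1]
grip_width: 0.0403
```

```bash
python3 - <<'E'
from m2 import *
s=st()
to(s,[.68,-.02,.224],.868)
E
```

```text
t 28.6 pos [537.7 197.6 226.9] rot [ 3.139 -0.005  0.868] F [0.2 0.1 0.1] M [-0.04 -0.03  0.01] w 40.3 q [-0.53  0.52  0.2   1.74 -0.12  0.89  0.59]
  row [-74.1 249.2   3.1] 0.0
```

step_arm --pt "50 -130 250 0 0" --pt "50 -130 250 0 0" --pt "50 -130 250 0 0" --pt "50 -130 250 0 0" --pt "50 -130 250 0 0" --pt "50 -130 250 0 0" --pt "50 -130 250 0 0"

```text
time_s: 29.3
position: [0.6428, -0.071, 0.2222]
tcp_rot: [3.14, 0.004, 0.86]
wrist_force: [-0.8, -0.7, -0.0]
grip_width: 0.0504
```

```bash
python3 - <<'E'
from m2 import *
s=st();ps=look("c1");crop(ps,nestpt(0,0,12),"c1",w=34,k=6)
nested(ps,"yellow",YELT,(-25,12),"n1y")
nested(ps,"blue",BLUT,(23,-17),"n1b")
E
```

```text
t 29.3 pos [642.8 -71.  222.2] rot [3.14  0.004 0.86 ] F [-0.8 -0.7 -0. ] M [-0.04  0.02 -0.04] w 50.4 q [-0.05  0.63  0.2   1.53 -0.13  0.99  1.04]
n1y 215.4
  grip in nest mm [-24.8  12.4  34.9] rpy deg [0.1 0.2 0.3]
n1b 135.5
  grip in nest mm [ 22.9 -18.   33.5] rpy deg [ 0.3 -1.2  0.7]
```

View pics/c1.png

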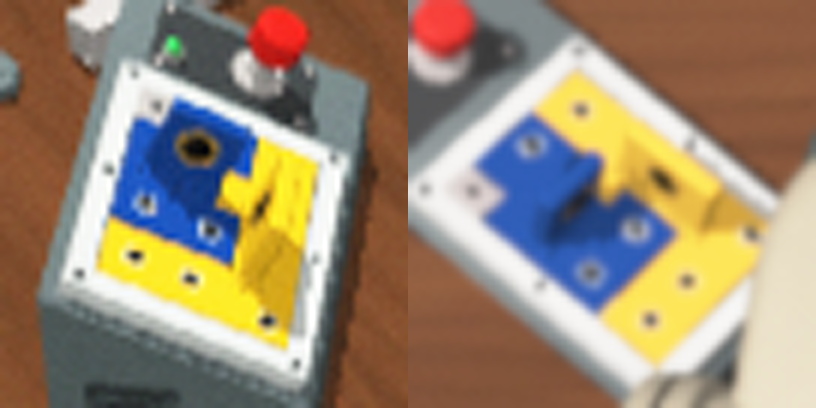

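View pics/n1b.png

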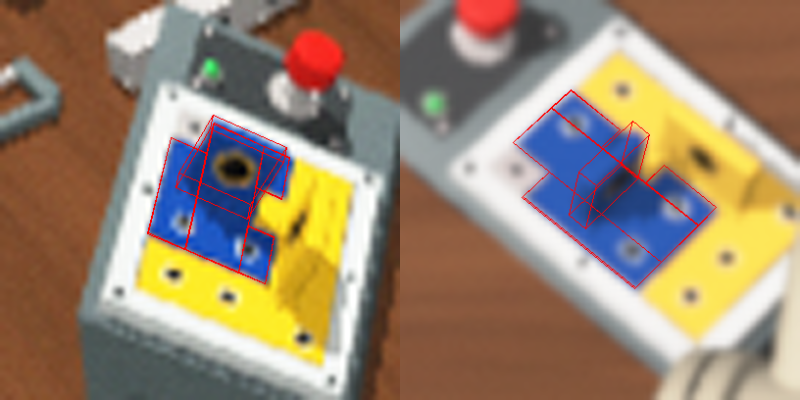

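```bash
python3 - <<'E'
from m2 import *
ps=pickle.load(open("p_c1.pkl","rb"));K=nestpt(-10,-136,30);print(K)
obs=[]
T=Tnest(NEST);th=np.linspace(0,6.28,40)
cyl=np.vstack([np.c_[-10+16*np.cos(th),-136+16*np.sin(th),np.full(40,z)] for z in(18,42)])/1000
cyl=cyl@T[:3,:3].T+T[:3,3]
for n in ps:
    p=ps[n];u,v=proj(p,K[None])[0].astype(int)
    im=p["img"][v-15:v+15,u-15:u+15].astype(int);m=(im[...,0]>120)&(im[...,1]<90)&(im[...,2]<90)
    ys,xs=np.nonzero(m);q=proj(p,cyl);h=cv2.convexHull(q.astype(np.float32));M=cv2.moments(h)
    print(n,"red",xs.mean()+u-15,ys.mean()+v-15,m.sum(),"model",M["m10"]/M["m00"],M["m01"]/M["m00"],M["m00"])
s=st();to(s,K+[0,0,.1],.868)
E
```

```text
[0.64351143 0.26259983 0.10296305]
side red 268.2248062015504 126.9341085271318 258 model 263.4927783459581 131.01067387632338 94.77175353770144
top red 174.01951219512196 154.6829268292683 205 model 178.1333912550812 159.69213107150955 105.5670852655312
t 29.4 pos [641.9 -64.  222.2] rot [-3.139e+00  1.000e-03  8.670e-01] F [-0.6  0.6  0.7] M [-0.    0.03 -0.03] w 49.7 q [-0.06  0.63  0.19  1.54 -0.14  0.99  1.04]
  row [ 249.9 -210.2   19.6] -0.001
```

```bash
python3 - <<'E'
from m2 import *
ps=pickle.load(open("p_c1.pkl","rb"));K=nestpt(-10,-136,30)
for n in ps:
    p=ps[n];u,v=proj(p,K[None])[0].astype(int)
    im=p["img"][v-15:v+15,u-15:u+15].astype(int);m=(im[...,0]-im[...,1]>110)
    ys,xs=np.nonzero(m);print(n,xs.mean()+u-15,ys.mean()+v-15,m.sum())
E
```

```text
side 264.0 130.6103896103896 77
top 178.29333333333332 159.56 75
```

step_arm --pt "50 250 -210 0 0" --pt "50 250 -210 0 0" --pt "50 250 -210 0 0" --pt "50 250 -210 0 0" --pt "50 250 -210 0 0" --pt "50 250 -210 10 0" --pt "50 250 -210 20 0" --pt "50 250 -210 40 0" --pt "50 250 -210 50 0" --pt "50 250 -210 50 0" --pt "50 250 -210 50 0"

```text
time_s: 30.5
position: [0.644, 0.2621, 0.1739]
tcp_rot: [3.141, 0.0, 0.867]
wrist_force: [0.2, 1.2, -0.1]
grip_width: 0.0498
```

```bash
python3 - <<'E'
from m2 import *
K=nestpt(-10,-136,30)
s=st();to(s,K,.868);ps=look("d1");crop(ps,K,"d1",w=34,k=6)
E
```

```text
t 30.5 pos [644.  262.1 173.9] rot [3.141 0.    0.867] F [ 0.2  1.2 -0.1] M [-0.07 -0.01 -0.04] w 49.8 q [-0.53  0.75  0.19  1.43 -0.16  0.97  0.57]
  row [ 0.1 -0.7 71. ] -0.001
```

View pics/d1.png

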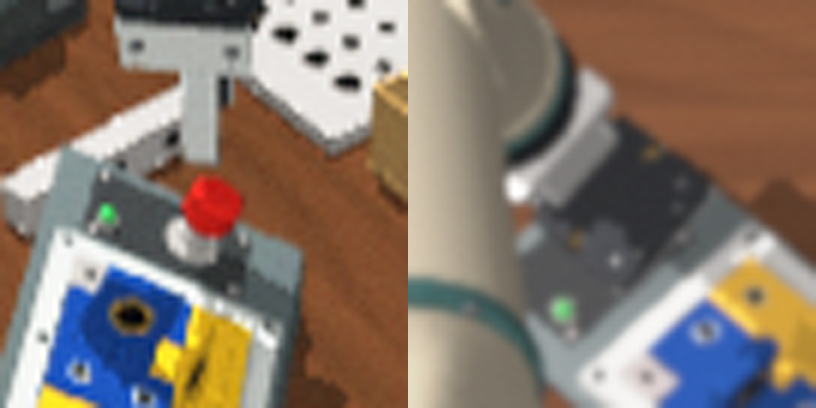

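step_arm --pt "50 0 -0.7 35 0" --pt "50 0 -0.7 60 0" --pt "50 0 -0.7 71 0" --pt "50 0 -0.7 71 0" --pt "24 0 -0.7 71 0" --pt "24 0 -0.7 71 0" --pt "24 0 -0.7 71 0" --pt "24 0 -0.7 71 0" --pt "24 0 -0.7 71 0" --pt "24 0 -0.7 71 0"

```text
time_s: 31.6
position: [0.6429, 0.2609, 0.1041]
tcp_rot: [3.141, 0.003, 0.867]
wrist_force: [-3.6, -3.5, 5.0]
grip_width: 0.0312
```

```bash
python3 - <<'E'
from m2 import *
s=st();tcpnest(s);dn(0,0,8);dn(0,0,16);dn(0,0,20)
E
```

```text
t 31.6 pos [642.9 260.9 104.1] rot [3.141e+00 3.000e-03 8.670e-01] F [-3.6 -3.5  5. ] M [-0.95  0.95 -0.01] w 31.2 q [-0.52  0.83  0.18  1.48 -0.17  0.84  0.58]
TCP in nest [ -10.1 -134.3   31.3]
  tool shift [ 0.   3.4 -7.3]
  tool shift [  0.    6.8 -14.5]
  tool shift [  0.    8.5 -18.1]
```

step_arm --pt "24 0 1.3 -2.7 0" --pt "24 0 2.5 -5.4 0" --pt "24 0 3.8 -8.2 0" --pt "24 0 5.1 -10.9 0" --pt "24 0 5.9 -12.7 0" --pt "24 0 6.3 -13.6 0" --pt "24 0 6.3 -13.6 0" --pt "24 0 6.3 -13.6 0"

```text
time_s: 32.4
position: [0.6466, 0.2579, 0.1146]
tcp_rot: [-3.14, 0.004, 0.868]
wrist_force: [-3.2, -3.4, -9.8]
grip_width: 0.0313
```

```bash
python3 - <<'E'
from m2 import *
s=st();tcpnest(s);ps=look("d2");crop(ps,s["position"],"d2",w=34,k=6)
E
```

```text
t 32.4 pos [646.6 257.9 114.6] rot [-3.14   0.004  0.868] F [-3.2 -3.4 -9.8] M [-0.98  0.85 -0.03] w 31.3 q [-0.52  0.82  0.18  1.47 -0.17  0.87  0.58]
TCP in nest [ -10.  -134.4   42.8]
```

View pics/d2.png

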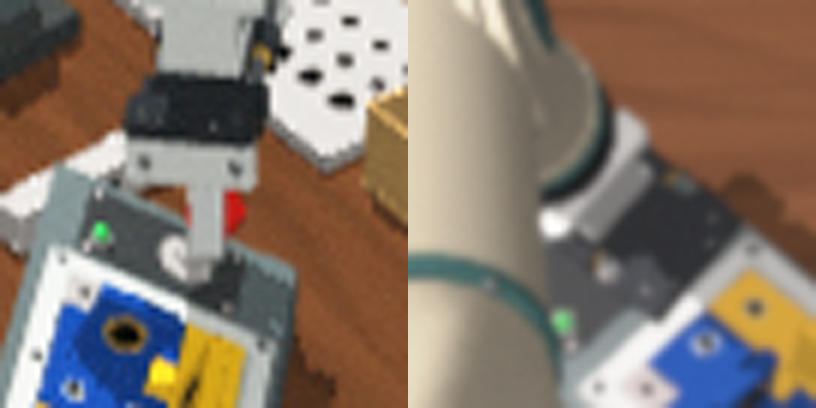

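step_arm --pt "24 0 0.8 -1.8 0" --pt "24 0 1.3 -2.7 0" --pt "24 0 1.7 -3.6 0" --pt "24 0 1.7 -3.6 0"

```text
time_s: 32.9
position: [0.6473, 0.2572, 0.1171]
tcp_rot: [-3.139, 0.005, 0.868]
wrist_force: [-3.1, -2.8, -22.7]
grip_width: 0.0314
```

```bash
python3 - <<'E'
from m2 import *
s=st();tcpnest(s)
E
```

```text
t 32.9 pos [647.3 257.2 117.1] rot [-3.139  0.005  0.868] F [ -3.1  -2.8 -22.7] M [-0.75  0.7  -0.07] w 31.4 q [-0.51  0.82  0.18  1.46 -0.17  0.88  0.58]
TCP in nest [  -9.8 -134.3   45.5]
```

step_arm --pt "24 0 0.2 -0.5 0" --pt "24 0 0.2 -0.5 0" --pt "24 0 0.2 -0.5 0"

```text
time_s: 33.2
position: [0.6474, 0.2572, 0.1172]
tcp_rot: [-3.139, 0.005, 0.868]
wrist_force: [-3.5, -3.5, -25.8]
grip_width: 0.0317
```

```bash
python3 - <<'E'
from m2 import *
s=st();tcpnest(s);ps=look("d3");crop(ps,nestpt(0,-40,20),"d3",w=50,k=4)
E
```

```text
t 33.2 pos [647.4 257.2 117.2] rot [-3.139  0.005  0.868] F [ -3.5  -3.5 -25.8] M [-0.61  0.5  -0.07] w 31.7 q [-0.51  0.82  0.18  1.46 -0.17  0.88  0.58]
TCP in nest [  -9.8 -134.4   45.6]
```

View pics/d3.png

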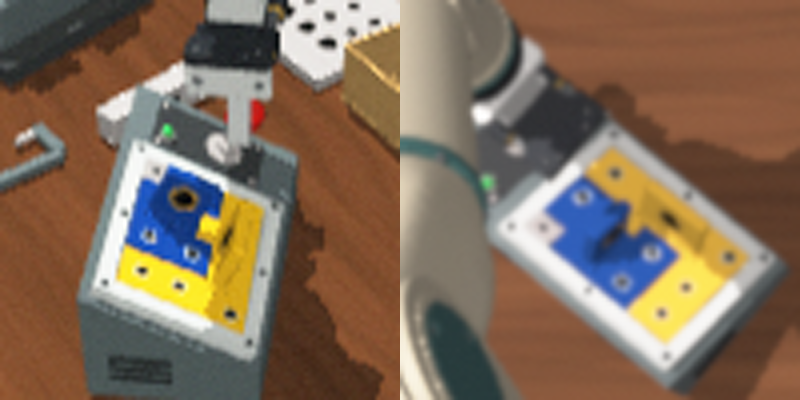

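step_arm --pt "24 0 -1.7 3.6 0" --pt "24 0 -3.4 7.2 0" --pt "24 0 -5 10.8 0" --pt "24 0 -6.8 14.4 0" --pt "24 0 -7.6 16.3 0" --pt "24 0 -7.6 16.3 0" --pt "36 0 -7.6 16.3 0" --pt "50 0 -7.6 16.3 0" --pt "50 0 -7.6 16.3 0" --pt "50 0 -7.6 16.3 0"

```text
time_s: 34.3
position: [0.6474, 0.265, 0.1072]
tcp_rot: [3.138, -0.009, 0.869]
wrist_force: [-0.4, 0.5, -1.0]
grip_width: 0.0498
```

```bash
python3 - <<'E'
from m2 import *
s=st();tcpnest(s)
E
```

```text
t 34.3 pos [647.4 265.  107.2] rot [ 3.138 -0.009  0.869] F [-0.4  0.5 -1. ] M [-0.07 -0.06 -0.01] w 49.8 q [-0.52  0.83  0.17  1.48 -0.17  0.84  0.58]
TCP in nest [  -9.5 -140.3   34.5]
```

step_arm --pt "50 0 0 -20 0" --pt "50 0 0 -60 0" --pt "50 0 0 -100 0" --pt "50 0 0 -110 0" --pt "50 -130 100 -110 0" --pt "50 -130 100 -110 0" --pt "50 -130 150 -110 0" --pt "50 -180 150 -110 0" --pt "50 -220 200 -110 0" --pt "50 -220 200 -110 0" --pt "50 -220 200 -110 0" --pt "50 -220 200 -110 0"

```text
time_s: 35.5
position: [0.6554, -0.0362, 0.2147]
tcp_rot: [3.14, -0.002, 0.865]
wrist_force: [1.0, 1.0, 0.8]
grip_width: 0.0503
```

```bash
python3 - <<'E'
from m2 import *
s=st();ps=look("e1");K=nestpt(-10,-136,30)
crop(ps,nestpt(0,-40,20),"e1",w=50,k=4)
nested(ps,"yellow",YELT,(-25,12),"ny");nested(ps,"blue",BLUT,(23,-17),"nb")
for n in ps:
    p=ps[n];u,v=proj(p,K[None])[0].astype(int)
    im=p["img"][v-15:v+15,u-15:u+15].astype(int);m=(im[...,0]-im[...,1]>110)
    ys,xs=np.nonzero(m);print(n,xs.mean()+u-15,ys.mean()+v-15,m.sum())
cv2.imwrite("pics/e1full.png",ps["top"]["img"][:,:,::-1])
E
```

```text
t 35.5 pos [655.4 -36.2 214.7] rot [ 3.14e+00 -2.00e-03  8.65e-01] F [1.  1.  0.8] M [ 0.02 -0.    0.07] w 50.3 q [-0.1   0.65  0.19  1.51 -0.14  0.98  0.99]
ny 346.8
  grip in nest mm [-24.7  11.4  34.5] rpy deg [0.2 0.7 0.4]
nb 136.2
  grip in nest mm [ 22.7 -17.9  33.7] rpy deg [ 0.4 -1.9  0.8]
side 263.94736842105266 130.64473684210526 76
top 178.25 159.51315789473685 76
```

View pics/e1.png

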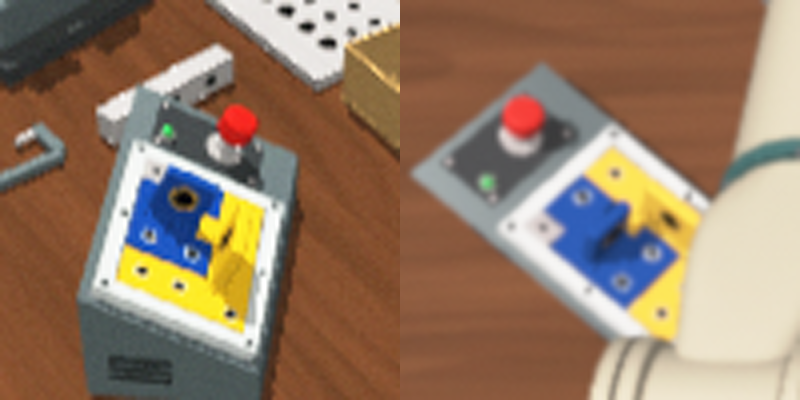

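View pics/e1full.png

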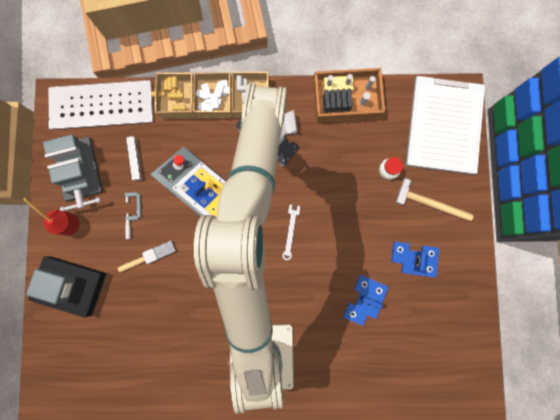

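```bash
python3 - <<'E'
from kp import *
s3,_=raylocal((329+18.9-.5,216+8.5-.5),2,.012)
X=np.array([s1,s2,h,s3])
N=Tnest(np.array([.5408,.174,2.4455]))
for nm,N in(("side-only nest",Tnest([.5408,.174,2.4455])),("both",Tnest(NEST))):
    Y=(X+[.023,-.017,0])@N[:3,:3].T+N[:3,3]
    ps=pickle.load(open("p_e1.pkl","rb"));print(nm,np.round(proj(ps["side"],Y),1).tolist())
im=ps["side"]["img"];x0,y0,w,k=232,136,38,14
o=cv2.resize(im[y0:y0+w,x0:x0+w,::-1],None,fx=k,fy=k,interpolation=cv2.INTER_LANCZOS4)
for q in proj(ps["side"],Y): cv2.drawMarker(o,tuple(int(a) for a in (q-[x0,y0]+.5)*k),(0,0,255),0,10,1)
cv2.imwrite("pics/kf.png",o)
E
```

```text
side-only nest [[241.9, 157.9], [252.4, 162.6], [250.5, 148.7], [255.4, 147.5]]
both [[241.5, 158.3], [252.1, 163.0], [250.2, 149.1], [255.3, 147.9]]
```

View pics/kf.png

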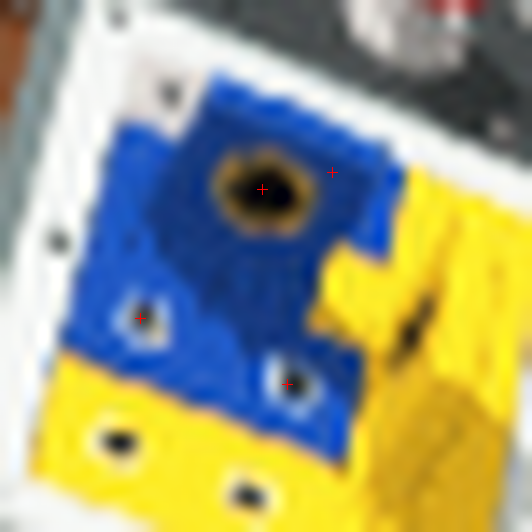

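```bash
python3 - <<'E'
from bench import manip
print(manip.hand_in(), manip.state()["time_s"])
E
```

```text
the job is handed in; nothing more can be done
the job is handed in; nothing more can be done
```

I put both brackets in the nest and released them, then pulled the lamp knob to its stop and let it back in. I handed the job in at about 35.5 s of the 72 s allowed. The tool cannot tilt, so I tipped each bracket to the 25° slope in the jaws by pressing its foot on the nest's upper wall. I then lowered each one along the nest's z axis, with no more than about 26 N showing on the wrist at any point.

- **Yellow:** the last two-camera fit puts it within about 2 mm of home and under 1° off flat. The arm covered part of it in the top view.
- **Blue:** I used the smallest of the three look-alikes. The last fit puts it about 2.5 mm from home, with a pitch of 1.9°. That pitch disagreed with a second check: its two visible screws and lug hole lay within about half a pixel of where a flat, home bracket would show them, so I judged it flat.
- **Knob:** it moved about 14 mm. At the end of the pull the force rose from about 10 to 26 N with almost no further movement, so I took that as the stop. After release, the red head was back within 0.1 pixel of its starting place in both pictures.
- **Not confirmed:** I did not see an obvious lamp glow in the pictures, so reaching the stop is judged from travel and force only.
- **Bystanders:** those visible in the last top picture look unmoved, by eye only. The robot was touching nothing when I handed in.

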